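# Load the slide cassette in the clean-air hood

## Robot

A 6-joint arm with a two-finger parallel gripper is mounted at the origin on the work surface. World frame = base frame: x ahead of the robot, y to its left, z up, the work surface at z = 0. Lengths are in m, angles in rad, forces in N, time in s.
With the tool pointing down it reaches from about 0.375 to 0.925 m from the base axis. Payload 5.7 kg.
Tool frame: the origin (TCP) lies between the finger pads; the fingertips stand 25 mm ahead of it and the grasp point (between the pads) lies 6 mm ahead of it; x points along the fingers, y is the direction in which the jaws open and shut, and the axes are right-handed (so a half turn about x gives the same grasp; the last joint's range is limited). The gripper opens to 85 mm and grips with 20 to 120 N. Pads are 22 mm wide; open, the fingers measure 114 mm over their backs; the gripper's body (76 mm by 85 mm) begins 54 mm behind the grasp point. The pads swing forward as they close: fully open they stand 13 mm farther back than shut.
Start: joints at [1.037, 0.359, 1.51, -0, 1.272, -0.115], TCP at [0.244, 0.548, 0.256] pointing down, gripper open.
Joint ranges: [-2.97, 2.97], [-1.01, 2.36], [0.21, 2.38], [-0.96, 4.11], [0.2, 2.71], [-2.98, 2.98]. Speed limits (rad/s): [2.39, 2.39, 3.14, 3.14, 3.14, 3.14].

## Interface

Orientations are given as a unit quaternion [x, y, z, w].
In Python, from cell import status, cams, job gives the robot as it stands.
- The arm moves only by the tool drive_tool, never from a script. Its argument "commands" is a list of rows, each an object with "claw": the opening, from -1 (shut) to 1 (fully open), so that 0 is half open; "offset": the shift along the tool's x, y, z in mm, a list of three; "spin": the turn about the tool's x in degrees. A call has 1 to 12 rows; each row is the pose to reach, as a shift and turn from the pose commanded when the call began, along the tool's axes at that moment; what a row does not reach only later rows make up. A row lasts 1/8 s, in which the tool goes at most 62.5 mm and 10.7 degrees, less where a joint would pass 70% of its speed; a pose out of reach is approached as far as the arm can. A call with a gripper value outside its range is refused whole. The fingers move at their own pace and stop on an object; "force" is the grip in N (left out, the last holds). Time passes only in rows, so rows that repeat a pose let the fingers close. It gives the time, the measured TCP pose, the force and the opening at its end, in the units of the state.
- status.read_state(): the state, without advancing time (a new reading comes with each control period).
- cams.capture(name): name is "side" or "top"; returns the picture (400x640x3 uint8, red, green, blue); there is no depth.
- cams.camera_model(name): a dict with "vfov" (degrees; the focal length in pixels is half the picture's height over the tangent of half this angle, whatever the lens; pixels are square), "cx", "cy" (the principal point, pixels), "rvec" (rotation vector, rad) and "tvec" (3), from world to camera coordinates, as OpenCV has them. Camera axes: x right, y down, z forward; pixel columns grow to the right and rows downward; lengths in m; the calibration is good to about 2 mm. A picture is of the moment at which its call begins. camera_model takes no time and is no camera call.
- job.hand_in(): hands the job in, once; it reports no verdict.
The state is a dict: "time_s": time; "joint_positions": joint angles; "qvel": joint speeds; "tau": joint torques, N m; "ee_pos": TCP position; "eef_rot": TCP orientation; "wrist_force": force on the tool from outside, world axes, zero at the start; "moment": the same for the moment, N m; "finger_gap": opening from 0.0 (shut) to 1.0 (fully open).
Only numpy, scipy, OpenCV 4.12 (cv2) and the standard library are available. Lean on these libraries where they do the work, as an engineer would, in place of code of your own. Each camera call takes 0.05 s, during which the arm holds its last target.

## Task

Pull the tray of the clean-air hood out to its stop and slide every slide carrier lying on the mat, nose first, into a free slot of the cassette on the tray, one to a slot (any free slot), until it is fully home against the back. Then push the tray all the way back into the hood, with all carriers, those already in the cassette included, still fully home, and leave the other things on the bench undisturbed.

Things in the scene. Friction and masses are not known exactly. Their poses are not given: they have to be found in the camera images.
- hood: open-front clean-air hood fixed to the bench, 240 wide (y) x 195 deep x 248 mm high, clear sides and roof, white back. Origin: bench level, middle of its open front; x points into the hood, z up. Two steel track rails 12 wide, 11 high lie on the bench at y = +-48 mm, from 220 mm in front of the hood to 170 mm inside it
- tray (a joint): travel of the steel tray along the track: 0 pushed in, 0.15 m at its stop, pulled out along the hood's -x. It slides stiffly (about 7 N) and stays where it is left; pushing harder than that on the cassette moves it. The tray plate is 112 mm wide, top 16 mm above the bench; its front edge lies 50 mm to the hood's side of the handle bar
- tray_handle (a point): middle of the tray's handle, a round steel bar 10 mm thick and 92 mm long across y, centre 26 mm above the bench, held by an arm at each end (y = +-46 mm). Gap of 45 mm between bar and tray edge, clear down to the bench. x points into the hood. Moves with the tray; with the tray in it is 105 mm in front of the hood
- cassette (a point): slide cassette fixed upright on the tray: two cheeks with six horizontal slots one above the other, open to the front (-x, towards the robot). The point: plane of its front, mid-width, level of the lowest slot's floor (46 mm above the bench), 160 mm behind the handle bar; x points into the slots, z up. 60 mm wide, top 169 mm above the point. Moves with the tray
- top_slot (a point): middle of the mouth of the highest slot, on its floor, 150 mm above cassette, same axes. The six slot floors are 30 mm apart (0, 30, 60, 90, 120, 150 mm above cassette); each slot is 9 mm high, 44 mm wide and 85 mm deep to the back stop. When a carrier is fully home its grip point is 56 mm in front of the cassette's front and 15 mm above its slot's floor
- carrier1_grip (a point): slide carrier lying on the mat at the start (absent in some runs), about 75 g: an aluminium plate with an inlaid frosted slide, a neck behind it, and at the neck's rear end an upright black grip block 12 long (x) x 20 wide (y), 0 to 26 mm above the carrier's underside. The point: middle of the grip block, 15 mm above the underside; x from grip block to nose, y across, z up
- carrier2_grip (a point): another slide carrier as carrier1 (absent in some runs). Shape of each: plate 95 long x 40 wide x 5 mm thick, its front 12 mm a nose stepped down to 32 wide and 3 thick (mid-height); neck 20 wide, 5 thick, 52 long. Along x from the point: block -6 to +6, neck to 46, plate 46 to 141 mm (nose tip)
- carrier3_grip (a point): another slide carrier, shape, point and axes as for carrier1 and carrier2 (absent in some runs)
- carrier4_grip (a point): another slide carrier, shape, point and axes as for carrier1 and carrier2 (absent in some runs)
- loaded1_grip (a point): a carrier of the same kind, in some runs already standing fully home in the lowest slot of the cassette at the start (else absent); the point and axes as for carrier1_grip
- loaded2_grip (a point): a carrier of the same kind, in some runs already standing fully home in the second lowest slot of the cassette at the start (else absent); the point and axes as for carrier1_grip
- mat: grey bench mat, 260 x 400 x 2 mm, fixed to the bench, on which the carriers lie; origin under its centre
- mailer_centre (a point): closed grey plastic slide mailer box, 65 x 95 x 22 mm, loose on the bench; the point is its centre; a bystander
- jar_centre (a point): blue plastic staining jar with a lid, 68 mm across, 112 mm high, loose on the bench; the point is on its axis 50 mm up; a bystander
- holder_centre (a point): chrome wire slide holder, 90 x 60 mm, 50 mm high plus a wire bail to 92 mm, empty, loose on the bench; the point is its centre, 27 mm up; a bystander
Mind the look-alikes: they are no part of the job. Leave any red look-alike of the part that bears carrier2_grip alone. What is shaped like the part that bears loaded2_grip but green is not meant.

How it is judged:
By the outcome, as a careful person would: the job done as asked, in the order asked, and still so for the second after the job is handed in, with the robot touching nothing.
Of carrier1, carrier2, carrier3, carrier4 only 3 to 4 are there at a start; the rules pass over those that are not, and their reading is None.
Of loaded1, loaded2 only 1 to 2 are there at a start; the rules pass over those that are not, and their reading is None.
At some moment in a run one of carrier1, carrier2, carrier3, carrier4 may be knocked a few centimetres aside while the robot is not near it.
Once in a run the grip may slacken for a moment while it holds something.
It also fails if it takes over 210 s, if anything falls off the work surface, if the arm or the gripper's body presses on something with over 40 N, if the wrist force passes 120 N, or if a joint passes its speed limit or range.

## Working session

There is one attempt and no reset: what is moved stays moved. The work goes in short steps, Python scripts to look and compute and a tool call to move; the robot and the scene stay as the last step left them, time stands still between calls to the robot, and variables do not carry over. Pictures are saved under pics/ and viewed, and the job is handed in when it is done.

Besides the shell and the picture viewer there is one more tool, called as name(argument=value, ...), one argument or row to a line, values as JSON. drive_tool: Moves the arm, as the interface text tells. Its arguments: {"type":"object","properties":{"commands":{"type":"array","items":{"type":"object","properties":{"claw":{"type":"number"},"offset":{"type":"array","items":{"type":"number"}},"spin":{"type":"number"}}}},"force":{"type":"number"}},"required":["commands"]}

```bash
ls -la; mkdir -p pics
python3 - <<'E'
from cell import status,cams
import cv2
print(status.read_state())
for n in("side","top"):
    print(n,cams.camera_model(n))
    cv2.imwrite(f"pics/{n}0.png",cams.capture(n)[:,:,::-1])
E
```

```text
total 12
drwxr-xr-x  3 agent agent 4096 Dec  7 05:11 .
drwxr-xr-x 23 root  root  4096 Dec  7 05:11 ..
drwxr-xr-x  2 agent agent 4096 Dec  7 05:11 pics
{'time_s': 0.0, 'joint_positions': array([ 1.03688422e+00,  3.59563701e-01,  1.51144257e+00,  1.12520092e-05,
        1.27250955e+00, -1.15100042e-01]), 'qvel': array([-0.00063397,  0.00134391, -0.00143285, -0.00018942,  0.0004458 ,
        0.00146126]), 'tau': array([-3.82465478e-04, -5.27637792e+01, -2.78610939e+01, -2.77622412e-04,
        1.35663801e-02,  2.43979616e-05]), 'ee_pos': array([0.24367973, 0.54758527, 0.25541475]), 'eef_rot': array([ 0.14635045,  0.69187956, -0.14763693,  0.69143876]), 'wrist_force': array([0.77679432, 0.62781627, 0.06732574]), 'moment': array([-0.00730814, -0.03731228,  0.01126959]), 'finger_gap': 1.0000834699361636}
side {'vfov': 44.91081990463593, 'cx': 318.2525520927213, 'cy': 203.16194294550453, 'rvec': array([ 2.32174418, -0.88064855,  0.3165333 ]), 'tvec': array([-0.32780737,  0.40468533,  1.23539371])}
top {'vfov': 53.41685198960528, 'cx': 314.9835694251258, 'cy': 192.1355580602349, 'rvec': array([ 2.1165294 , -2.10975266,  0.18819475]), 'tvec': array([0.08021546, 0.54297516, 1.2284906 ])}
```

View pics/side0.png

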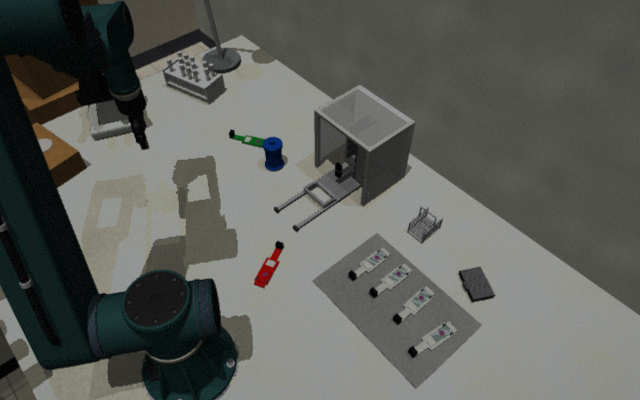

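View pics/top0.png

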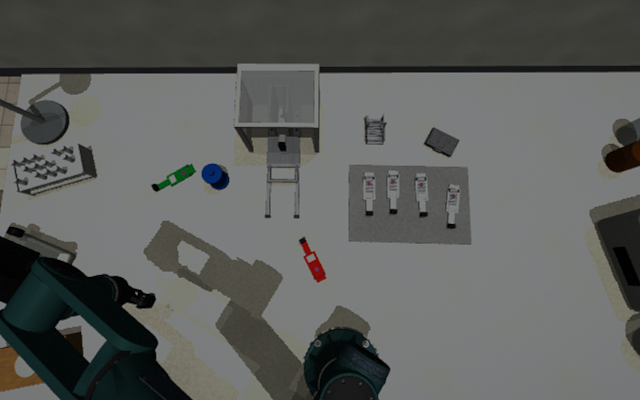

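The scene has four silver carriers on the mat, with top-view grips near (369,211), (393,210), (422,211) and (452,222). The red look-alike is at (313,258) and the green one at (173,178), and neither is meant. The hood is at (278,95) with the tray in. I'll enlarge those areas.

```bash
cat > h.py <<'E'
import numpy as np,cv2
from cell import status,cams
def K(n):
    m=cams.camera_model(n);f=200/np.tan(np.radians(m['vfov']/2))
    return np.array([[f,0,m['cx']],[0,f,m['cy']],[0,0,1]]),cv2.Rodrigues(m['rvec'])[0],np.array(m['tvec'])
def ray(n,uv):
    k,R,t=K(n);d=R.T@np.linalg.inv(k)@np.array([uv[0],uv[1],1.]);return -R.T@t,d/np.linalg.norm(d)
def onz(n,uv,z):
    c,d=ray(n,uv);return c+d*(z-c[2])/d[2]
def tri(a,b):
    c1,d1=ray("side",a);c2,d2=ray("top",b)
    A=np.c_[d1,-d2];s=np.linalg.lstsq(A,c2-c1,rcond=None)[0]
    p,q=c1+s[0]*d1,c2+s[1]*d2;return (p+q)/2,np.linalg.norm(p-q)
def proj(n,p):
    k,R,t=K(n);q=k@(R@np.asarray(p,float)+t);return q[:2]/q[2]
def crop(n,x0,y0,x1,y1,s,name,img=None):
    im=cams.capture(n) if img is None else img
    c=cv2.resize(im[y0:y1,x0:x1,::-1],None,fx=s,fy=s,interpolation=cv2.INTER_CUBIC)
    c=np.clip(c.astype(float)*1.5,0,255).astype(np.uint8)
    cv2.imwrite("pics/"+name,c);return im
E
python3 - <<'E'
from h import *
for n in("side","top"): print(n,ray(n,(320,200)))
t=cams.capture("top")
s=cams.capture("side")
crop("top",230,60,480,250,3.2,"t1.png",t)
crop("side",260,80,500,390,1.9,"s1.png",s)
crop("side",270,80,420,240,3.7,"s2.png",s)
np.save("t0.npy",t);np.save("s0.npy",s)
E
```

```text
side (array([-0.06741635, -0.56654296,  1.21322282]), array([ 0.42713699,  0.47383493, -0.7700873 ]))
top (array([0.29697881, 0.06194852, 1.31088202]), array([ 0.17232793,  0.00295848, -0.98503519]))
```

View pics/t1.png

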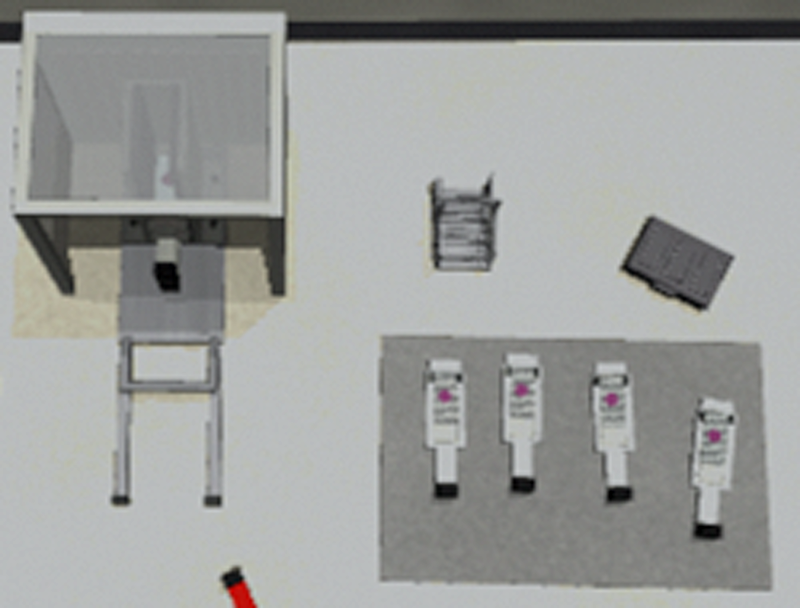

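View pics/s2.png

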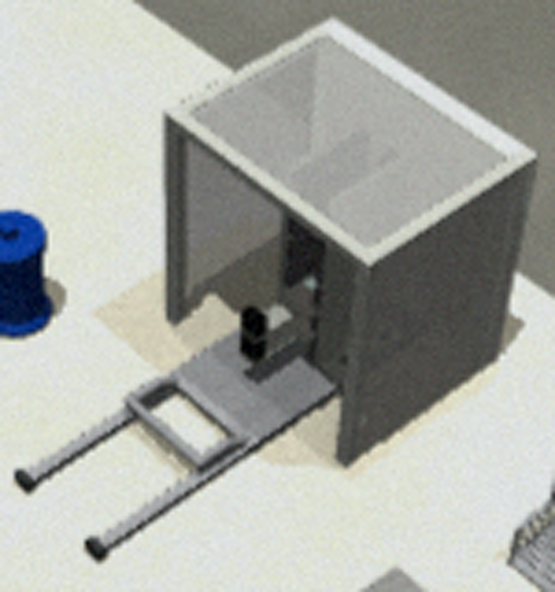

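View pics/s1.png

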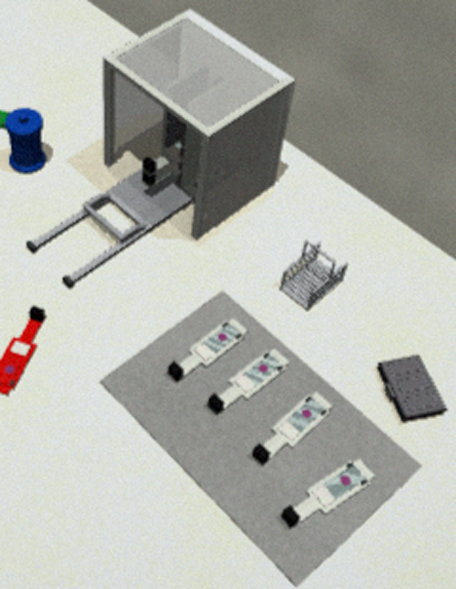

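Run:
```python
from h import *
t=np.load("t0.npy");s=np.load("s0.npy")
np.set_printoptions(precision=4,suppress=True)
def mat(im,n,box):
    g=im.astype(int);x0,y0,x1,y1=box
    m=np.zeros(im.shape[:2],np.uint8);sub=g[y0:y1,x0:x1];mx=sub.max(2)
    m[y0:y1,x0:x1]=(mx<150*(1 if n=='x' else 1))*255
    return m
print("mat px",t[230,360],t[200,340],s[330,400],s[380,560])
for n,im,box in(("top",t,(335,155,485,255)),("side",s,(300,225,490,392))):
    x0,y0,x1,y1=box;g=cv2.cvtColor(im,cv2.COLOR_RGB2GRAY)
    thr,_=cv2.threshold(g[y0:y1,x0:x1].copy(),0,255,cv2.THRESH_OTSU)
    m=np.zeros_like(g);m[y0:y1,x0:x1]=(g[y0:y1,x0:x1]<thr)*255
    cs=max(cv2.findContours(m,cv2.RETR_EXTERNAL,cv2.CHAIN_APPROX_NONE)[0],key=cv2.contourArea)
    hull=cv2.convexHull(cs)
    q=cv2.approxPolyDP(hull,8,True)[:,0]
    P=np.array([onz(n,u,0.002) for u in q]);print(n,thr,q.tolist());print(P,np.linalg.norm(P-np.roll(P,-1,0),axis=1),P.mean(0))
    # black blocks
    d=np.zeros_like(g)
    d[y0:y1,x0:x1]=(im[y0:y1,x0:x1].max(2)<30)*255
    k,l,st,c=cv2.connectedComponentsWithStats(d)
    for i in range(1,k):
        if st[i,4]>12: print(n,st[i],c[i],onz(n,c[i],.015))
```

```text
mat px [89 89 87] [125 127 128] [97 98 95] [140 143 138]
top 104.0 [[349, 165], [466, 167], [470, 244], [349, 241]]
[[ 0.6468 -0.0323  0.002 ]
 [ 0.6401 -0.4269  0.002 ]
 [ 0.3817 -0.4224  0.002 ]
 [ 0.39   -0.0293  0.002 ]] [0.3947 0.2585 0.3931 0.2569] [ 0.5146 -0.2277  0.002 ]
top [390 209   7   5  28] [392.8214 211.2143] [ 0.4868 -0.1732  0.015 ]
top [366 211   7   4  22] [368.8636 212.9091] [ 0.481  -0.0946  0.015 ]
top [420 213   7   4  25] [422.76 214.32] [ 0.4768 -0.2706  0.015 ]
top [447 224   8   4  31] [450.6129 225.4516] [ 0.4405 -0.359   0.015 ]
side 119.0 [[375, 234], [481, 325], [416, 388], [313, 281]]
[[ 0.6407 -0.0346  0.002 ]
 [ 0.6382 -0.4325  0.002 ]
 [ 0.3813 -0.4272  0.002 ]
 [ 0.3895 -0.0324  0.002 ]] [0.398  0.2569 0.3949 0.2513] [ 0.5124 -0.2317  0.002 ]
side [349 271   7  10  46] [352.0652 275.2826] [ 0.4802 -0.0979  0.015 ]
side [459 273   5   8  17] [461.     276.6471] [ 0.7093 -0.3067  0.015 ]
side [370 288   7  10  48] [373.0417 292.3542] [ 0.4858 -0.1758  0.015 ]
side [465 288  25  14  53] [474.6981 296.3585] [ 0.6874 -0.3709  0.015 ]
side [393 314   8  10  51] [396.6471 318.7059] [ 0.4763 -0.2732  0.015 ]
side [408 347   9  10  56] [412.2857 351.5357] [ 0.4391 -0.3615  0.015 ]
```

Run:
```python
from h import *
t=np.load("t0.npy");s=np.load("s0.npy")
crop("top",255,130,315,225,6,"t3.png",t)
crop("side",268,150,372,240,7,"s3.png",s)
```

```text
(no output)
```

View pics/t3.png

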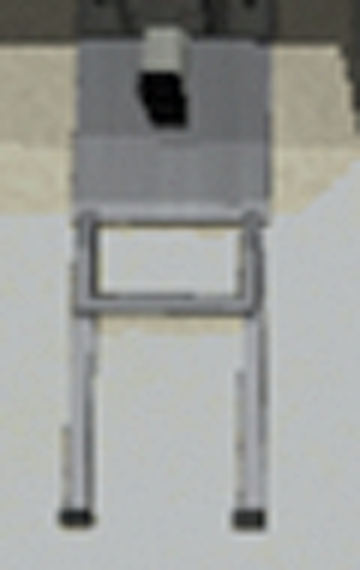

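View pics/s3.png

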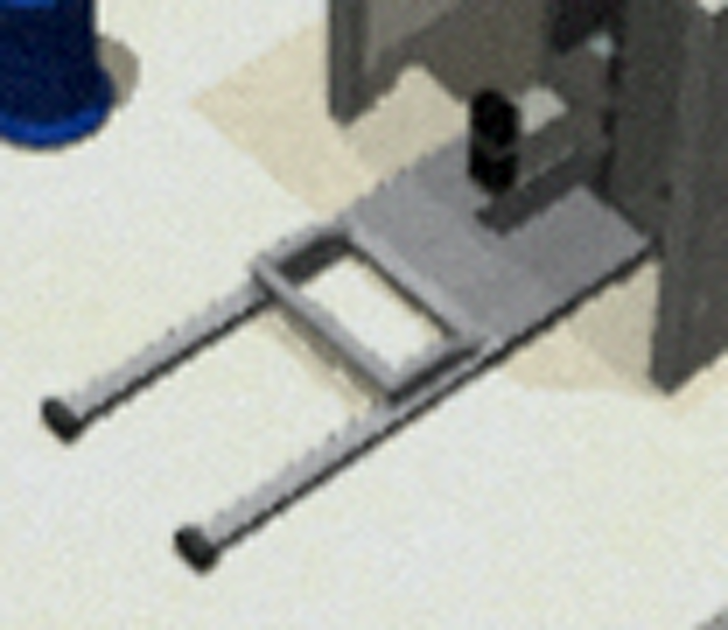

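Run:
```python
from h import *
np.set_printoptions(precision=4,suppress=True)
T=lambda X,Y:(255+(X+.5)/6-.5,130+(Y+.5)/6-.5)
S=lambda X,Y:(268+(X+.5)/7-.5,150+(Y+.5)/7-.5)
for nm,a,b,z in(("barL",(85,304),(263,268),.026),("barR",(254,303),(394,388),.026),("bar",(169.5,303.5),(328.5,328),.026),("capL",(77,517),(65,415),.008),("capR",(249,518),(198,545),.008),("blkTop",(162,85),(494,105),.128-.026+.0)):
    p,e=tri(S(*b),T(*a));print(nm,p,e,onz("top",T(*a),z),onz("side",S(*b),z))
# hood front bottom corners side: right front bottom (665,392)s ; top: legs
print(onz("side",S(665,392),0),onz("side",S(347,125),0))
s=status.read_state();from scipy.spatial.transform import Rotation as Ro
print(Ro.from_quat(s['eef_rot']).as_matrix())
```

```text
barL [0.5891 0.2358 0.0243] 0.0018247624463873778 [0.588 0.236 0.026] [0.589  0.2343 0.026 ]
barR [0.5893 0.1429 0.0217] 0.0007611232913019262 [0.5886 0.1425 0.026 ] [0.5866 0.1406 0.026 ]
bar [0.5896 0.1894 0.022 ] 0.0008526716387926902 [0.5883 0.1892 0.026 ] [0.5878 0.1867 0.026 ]
capL [0.4726 0.239  0.0083] 0.0022484486432243164 [0.4717 0.2397 0.008 ] [0.4738 0.2387 0.008 ]
capR [0.4725 0.1445 0.005 ] 0.0017590624022681156 [0.4714 0.1448 0.008 ] [0.472  0.1423 0.008 ]
blkTop [0.6897 0.1882 0.1016] 0.0003914432623813998 [0.6897 0.1881 0.102 ] [0.6892 0.188  0.102 ]
[0.6928 0.0715 0.    ] [0.6951 0.2953 0.    ]
[[-0.0006  0.4067  0.9136]
 [-0.001   0.9136 -0.4067]
 [-1.     -0.0012 -0.0001]]
```

```bash
cat >> h.py <<'E'
from scipy.spatial.transform import Rotation as Ro
np.set_printoptions(precision=4,suppress=True)
def go(x,y,z,jaw=None):
    s=status.read_state();R=Ro.from_quat(s['eef_rot']).as_matrix()
    o=R.T@(np.array([x,y,z])-s['ee_pos'])*1000
    cur=np.degrees(np.arctan2(R[1,1],R[0,1]))
    sp=None if jaw is None else -((jaw-cur+90)%180-90)
    print("t",round(s['time_s'],2),"pos",s['ee_pos'],"jaw",round(cur,2),"q6",s['joint_positions'][5].round(2),"F",s['wrist_force'].round(1),"gap",round(s['finger_gap'],3),"-> off",o.round(1),"spin",sp)
E
python3 -c "
from h import *
go(.5885,.188,.15,-1)"
```

```text
t 0.2 pos [0.2438 0.5478 0.2557] jaw 66.01 q6 -0.12 F [-0.1  0.6  0.2] gap 1.002 -> off [ 105.9 -188.4  461.2] spin 67.00529162966642
```

drive_tool(
  commands=[
    {"claw": 0, "offset": [106, -188, 461], "spin": 67},
    {"claw": -0.06, "offset": [106, -188, 461], "spin": 67},
    {"claw": -0.06, "offset": [106, -188, 461], "spin": 67},
    {"claw": -0.06, "offset": [106, -188, 461], "spin": 67},
    {"claw": -0.06, "offset": [106, -188, 461], "spin": 67},
    {"claw": -0.06, "offset": [106, -188, 461], "spin": 67},
    {"claw": -0.06, "offset": [106, -188, 461], "spin": 67},
    {"claw": -0.06, "offset": [106, -188, 461], "spin": 67},
    {"claw": -0.06, "offset": [106, -188, 461], "spin": 67},
    {"claw": -0.06, "offset": [106, -188, 461], "spin": 67},
    {"claw": -0.06, "offset": [106, -188, 461], "spin": 67},
    {"claw": -0.06, "offset": [106, -188, 461], "spin": 67},
  ],
  force=40,
)

```text
time_s: 1.7
ee_pos: [0.5878, 0.1902, 0.1507]
eef_rot: [0.504, 0.496, -0.504, 0.496]
wrist_force: [-1.1, -0.1, 0.2]
finger_gap: 0.472
```

```bash
python3 -c "
from h import *
go(.5885,.188,.036,-1)
crop('side',240,80,440,260,4,'s4.png')
crop('top',215,60,365,240,3.3,'t4.png')"
```

```text
t 1.7 pos [0.5878 0.1902 0.1507] jaw -0.89 q6 0.22 F [-1.1 -0.1  0.2] gap 0.472 -> off [114.7   0.8   2.2] spin 0.11411596592321871
```

View pics/s4.png

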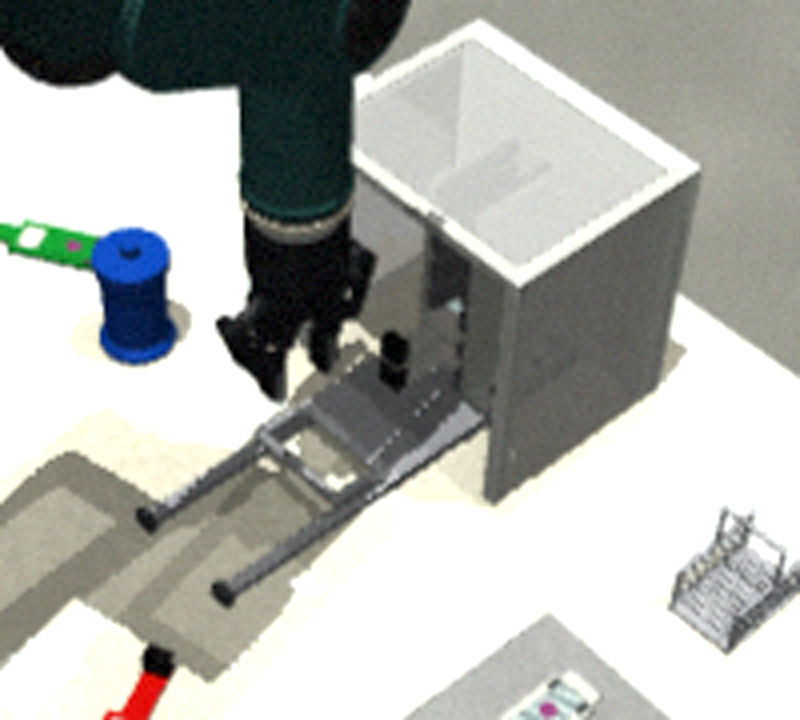

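View pics/t4.png

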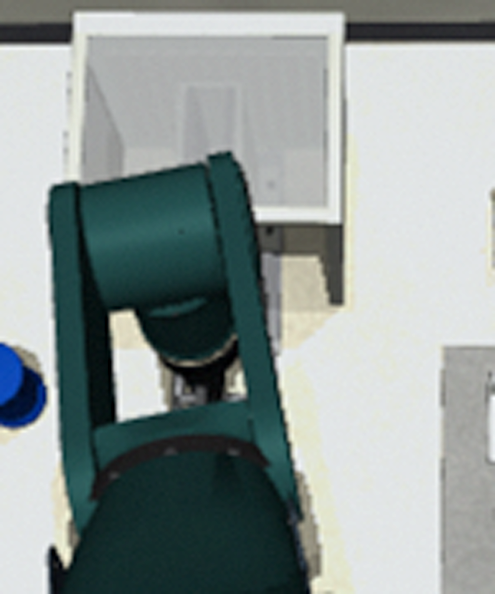

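drive_tool(
  commands=[
    {"claw": -0.06, "offset": [40, 1, 0]},
    {"claw": -0.06, "offset": [80, 1, 0]},
    {"claw": -0.06, "offset": [115, 1, 0]},
    {"claw": -0.06, "offset": [115, 1, 0]},
    {"claw": -0.06, "offset": [115, 1, 0]},
  ],
)

```text
schema error: expected keys claw, offset, spin
```

```bash
python3 -c "
from h import *
go(.5885,.188,.036,-1)
crop('side',260,140,380,240,6.5,'s5.png')"
```

```text
t 1.8 pos [0.5881 0.19   0.1507] jaw -0.9 q6 0.22 F [ 0.6 -0.1 -0.5] gap 0.469 -> off [114.7   0.4   2. ] spin 0.09801394628411231
```

View pics/s5.png

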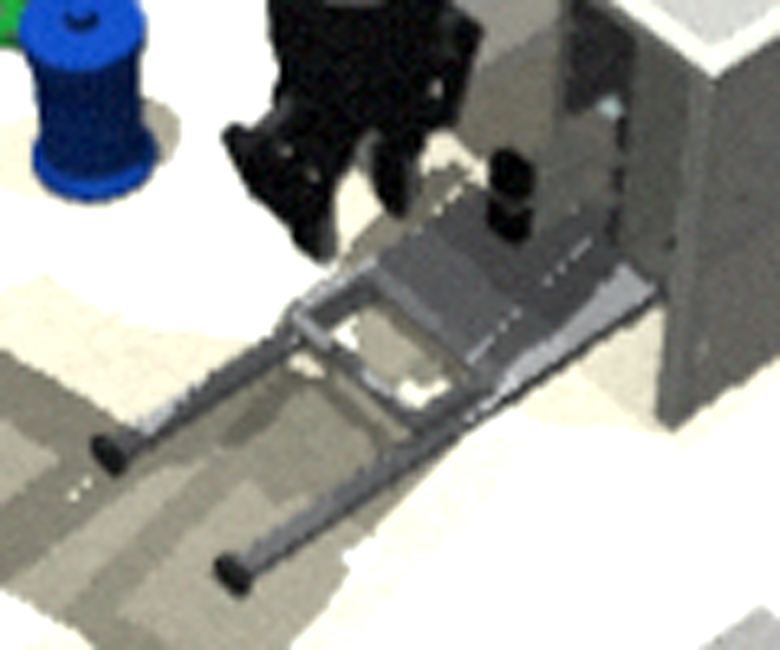

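drive_tool(
  commands=[
    {"claw": -0.06, "offset": [40, 1, 0], "spin": 0},
    {"claw": -0.06, "offset": [80, 1, 0], "spin": 0},
    {"claw": -0.06, "offset": [115, 1, 1], "spin": 0},
    {"claw": -0.06, "offset": [115, 1, 1], "spin": 0},
    {"claw": -0.06, "offset": [115, 1, 1], "spin": 0},
  ],
)

```text
time_s: 2.48
ee_pos: [0.5904, 0.1883, 0.0364]
eef_rot: [0.505, 0.495, -0.504, 0.496]
wrist_force: [1.1, 0.1, -0.2]
finger_gap: 0.468
```

```bash
python3 -c "
from h import *
go(.5885,.188,.036,-1)
crop('side',260,140,380,240,6.5,'s6.png')"
```

```text
t 2.48 pos [0.5904 0.1883 0.0364] jaw -0.98 q6 0.21 F [ 1.1  0.1 -0.2] gap 0.468 -> off [ 0.4 -1.9  0.3] spin 0.022132317369994325
```

View pics/s6.png

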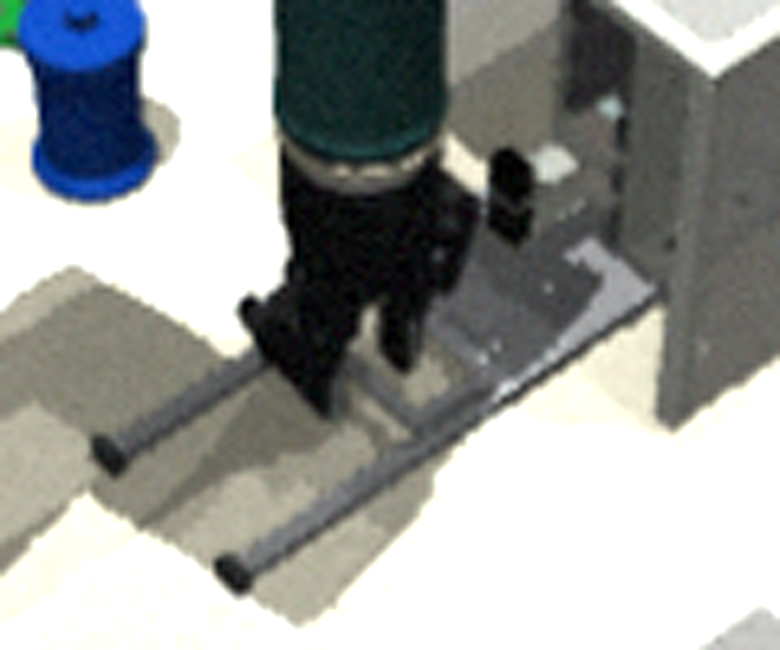

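drive_tool(
  commands=[
    {"claw": -1, "offset": [0, -1, 0], "spin": 0},
    {"claw": -1, "offset": [0, -1, 0], "spin": 0},
    {"claw": -1, "offset": [0, -1, 0], "spin": 0},
    {"claw": -1, "offset": [0, -1, 0], "spin": 0},
    {"claw": -1, "offset": [0, -1, 0], "spin": 0},
  ],
  force=40,
)

```text
time_s: 3.15
ee_pos: [0.5877, 0.1881, 0.0366]
eef_rot: [-0.504, -0.496, 0.505, -0.495]
wrist_force: [-4.4, 0.8, 8.5]
finger_gap: 0.102
```

```bash
python3 -c "
from h import *
go(.4505,.1906,.036,-1)"
```

```text
t 3.15 pos [0.5877 0.1881 0.0366] jaw -0.99 q6 0.21 F [-4.4  0.8  8.5] gap 0.102 -> off [   0.7 -137.3   -0.2] spin 0.013045040020060128
```

drive_tool(
  commands=[
    {"claw": -1, "offset": [0, -8, 0], "spin": 0},
    {"claw": -1, "offset": [0, -23, 0], "spin": 0},
    {"claw": -1, "offset": [0, -38, 0], "spin": 0},
    {"claw": -1, "offset": [0, -53, 0], "spin": 0},
    {"claw": -1, "offset": [0, -68, 0], "spin": 0},
    {"claw": -1, "offset": [0, -83, 0], "spin": 0},
    {"claw": -1, "offset": [0, -98, 0], "spin": 0},
    {"claw": -1, "offset": [0, -113, 0], "spin": 0},
    {"claw": -1, "offset": [0, -125, 0], "spin": 0},
    {"claw": -1, "offset": [0, -134, 0], "spin": 0},
    {"claw": -1, "offset": [0, -140, 0], "spin": 0},
    {"claw": -1, "offset": [0, -142, 0], "spin": 0},
  ],
)

```text
time_s: 4.65
ee_pos: [0.4498, 0.1893, 0.0366]
eef_rot: [0.505, 0.494, -0.503, 0.498]
wrist_force: [6.9, -11.0, 0.7]
finger_gap: 0.096
```

```bash
python3 -c "
from h import *
go(.4375,.1906,.036,-1)"
```

```text
t 4.65 pos [0.4498 0.1893 0.0366] jaw -0.89 q6 0.28 F [  6.9 -11.    0.7] gap 0.096 -> off [  0.5 -12.3  -1.1] spin 0.10719900058164455
```

drive_tool(
  commands=[
    {"claw": -1, "offset": [0, -3, 1.5], "spin": 0},
    {"claw": -1, "offset": [0, -6, 1.5], "spin": 0},
    {"claw": -1, "offset": [0, -9, 1.5], "spin": 0},
    {"claw": -1, "offset": [0, -10, 1.5], "spin": 0},
    {"claw": -1, "offset": [0, -10, 1.5], "spin": 0},
  ],
)

```text
time_s: 5.28
ee_pos: [0.4407, 0.1893, 0.0366]
eef_rot: [0.506, 0.494, -0.502, 0.498]
wrist_force: [6.6, -3.5, 0.7]
finger_gap: 0.1
```

```bash
python3 -c "
from h import *
go(.4375,.1906,.036,-1)"
```

```text
t 5.28 pos [0.4407 0.1893 0.0366] jaw -0.95 q6 0.28 F [ 6.6 -3.5  0.7] gap 0.1 -> off [ 0.6 -3.2 -1.3] spin 0.04826912770465697
```

drive_tool(
  commands=[
    {"claw": -1, "offset": [0, -2, 0], "spin": 0},
    {"claw": -1, "offset": [0, -4, 0], "spin": 0},
    {"claw": -1, "offset": [0, -4, 0], "spin": 0},
  ],
)

```text
time_s: 5.65
ee_pos: [0.4376, 0.1893, 0.0366]
eef_rot: [0.507, 0.494, -0.501, 0.498]
wrist_force: [8.0, -4.2, -2.3]
finger_gap: 0.094
```

drive_tool(
  commands=[
    {"claw": -1, "offset": [0, -1, 0], "spin": 0},
    {"claw": -1, "offset": [0, -2, 0], "spin": 0},
    {"claw": -1, "offset": [0, -2, 0], "spin": 0},
  ],
)

```text
time_s: 6.02
ee_pos: [0.4375, 0.1894, 0.0367]
eef_rot: [0.507, 0.493, -0.501, 0.499]
wrist_force: [12.6, -7.0, -6.3]
finger_gap: 0.099
```

drive_tool(
  commands=[
    {"claw": -1, "offset": [0, -2, 0], "spin": 0},
    {"claw": -1, "offset": [0, -3, 0], "spin": 0},
    {"claw": -1, "offset": [0, -3, 0], "spin": 0},
  ],
)

```text
time_s: 6.4
ee_pos: [0.4373, 0.1894, 0.0367]
eef_rot: [0.509, 0.492, -0.499, 0.5]
wrist_force: [20.2, -10.1, -13.7]
finger_gap: 0.097
```

drive_tool(
  commands=[
    {"claw": -0.2, "offset": [0, 5, 0], "spin": 0},
    {"claw": -0.2, "offset": [0, 5, 0], "spin": 0},
    {"claw": -0.2, "offset": [0, 5, 0], "spin": 0},
    {"claw": -0.2, "offset": [0, 5, 0], "spin": 0},
  ],
)

```text
time_s: 6.9
ee_pos: [0.4319, 0.1891, 0.0353]
eef_rot: [-0.504, -0.496, 0.505, -0.496]
wrist_force: [-0.1, -0.9, 0.7]
finger_gap: 0.402
```

drive_tool(
  commands=[
    {"claw": -0.2, "offset": [-50, 5, 0], "spin": 0},
    {"claw": -0.2, "offset": [-110, 5, 0], "spin": -10},
    {"claw": 0, "offset": [-170, 5, 40], "spin": -20},
    {"claw": 0, "offset": [-190, 5, 100], "spin": -30},
    {"claw": 0, "offset": [-190, 5, 160], "spin": -40},
    {"claw": 0, "offset": [-190, 5, 220], "spin": -50},
    {"claw": 0, "offset": [-190, 15, 280], "spin": -60},
    {"claw": 0, "offset": [-190, 45, 280], "spin": -70},
    {"claw": 0, "offset": [-190, 45, 280], "spin": -80},
    {"claw": 0, "offset": [-190, 45, 280], "spin": -90},
    {"claw": 0, "offset": [-190, 45, 280], "spin": -91},
  ],
)

```text
time_s: 8.28
ee_pos: [0.4722, -0.0915, 0.225]
eef_rot: [-0.001, 0.707, 0.001, 0.707]
wrist_force: [-0.0, 1.0, -0.5]
finger_gap: 0.504
```

```bash
python3 -c "
from h import *
go(.4375,.1906,.036,90)
t=cams.capture('top');s=cams.capture('side');np.save('t1.npy',t);np.save('s1.npy',s)
crop('top',190,60,490,260,2.6,'t7.png',t)
crop('side',250,80,500,392,1.9,'s7.png',s)
crop('side',260,100,380,240,5,'s7b.png',s)"
```

```text
t 8.28 pos [ 0.4722 -0.0915  0.225 ] jaw 90.17 q6 -1.91 F [-0.   1.  -0.5] gap 0.504 -> off [189.1 282.1 -33.7] spin 0.17211335490266322
```

View pics/t7.png

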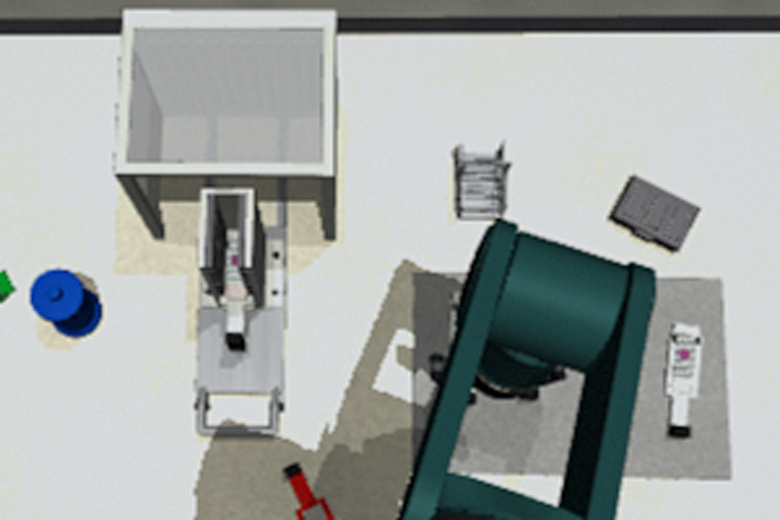

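View pics/s7.png

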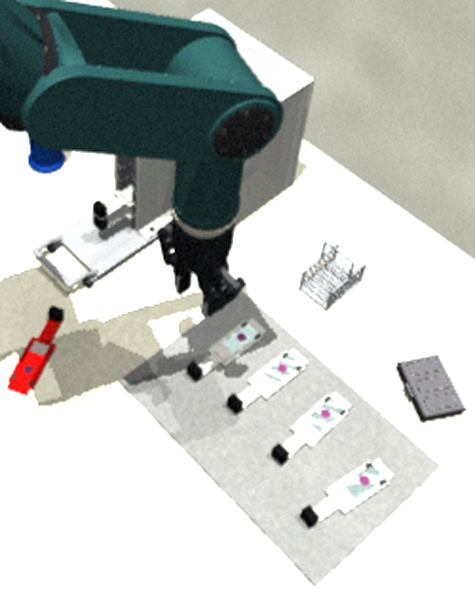

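View pics/s7b.png

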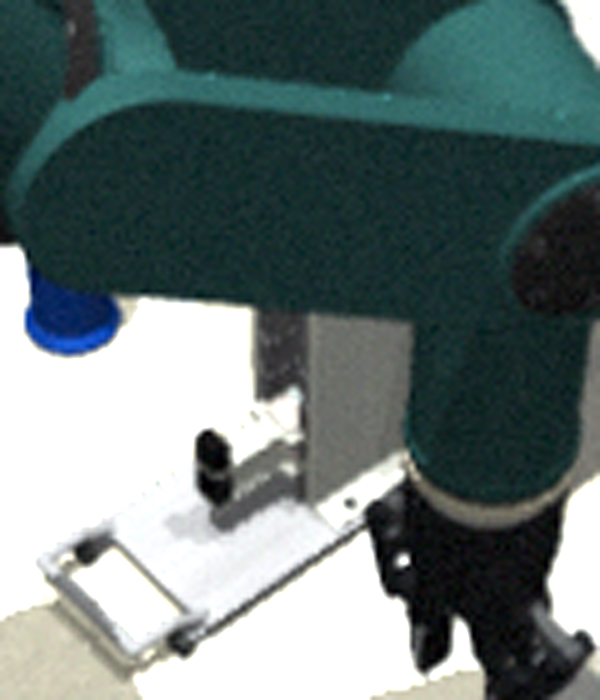

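```bash
cat >> h.py <<'E'
def carriers(n,im,boxz=.007,thr=None,box=None):
    g=cv2.cvtColor(im,cv2.COLOR_RGB2GRAY)
    x0,y0,x1,y1=box or ((350,167,470,243) if n=='top' else (320,240,478,384))
    sub=g[y0:y1,x0:x1]
    if thr is None: thr=(np.median(sub)+np.percentile(sub,97))/2
    m=np.zeros_like(g);m[y0:y1,x0:x1]=(sub>thr)*255
    out=[]
    for c in cv2.findContours(m,cv2.RETR_EXTERNAL,cv2.CHAIN_APPROX_NONE)[0]:
        if cv2.contourArea(c)<200 or cv2.contourArea(c)>1200: continue
        # subpixel: use filled pixels
        P=np.array([onz(n,u,boxz)[:2] for u in c[:,0]])
        (cx,cy),(w,h),a=cv2.minAreaRect((P*1000).astype(np.float32))
        if w<h: a+=90;w,h=h,w
        a=(a+90)%180-90
        if abs(a)>60: continue
        d=np.array([np.cos(np.radians(a)),np.sin(np.radians(a))]);nrm=np.array([-d[1],d[0]])
        pr=P@d;of=P@nrm
        tip=pr.max()
        pl=(pr>tip-.08)&(pr<tip-.02)
        mid=(of[pl].max()+of[pl].min())/2
        tipp=d*tip+nrm*mid
        out.append((tipp-.141*d,a,w,h))
    return sorted(out,key=lambda o:-o[0][1])
E
python3 - <<'E'
from h import *
for n,f in(("top","t0"),("side","s0")):
    for o in carriers(n,np.load(f+".npy")): print(n,o)
t=np.load("t1.npy");crop("top",255,120,315,235,5.2,"t8.png",t)
E
```

```text
top (array([ 0.4561, -0.0957]), -1.0580978393554688, 105.41948699951172, 39.885047912597656)
side (array([0.4709, 0.0357]), -41.508056640625, 136.83203125, 115.55049896240234)
```

View pics/t8.png

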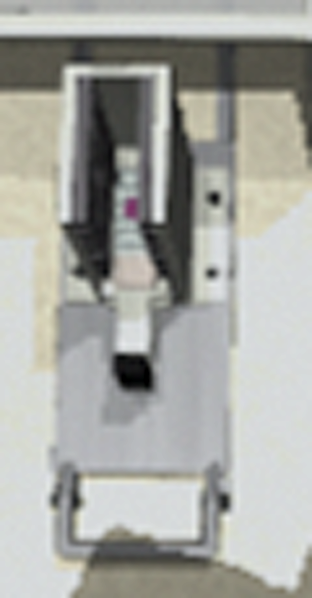

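```bash
python3 - <<'E'
import re
s=open('h.py').read()
a=s.index("    x0,y0,x1,y1=box or");b=s.index("    out=[]")
s=s[:a]+'''    poly=np.array([proj(n,p) for p in [(.636,-.040,.002),(.629,-.423,.002),(.388,-.418,.002),(.395,-.038,.002)]])
    M=np.zeros_like(g);cv2.fillPoly(M,[poly.round().astype(np.int32)],255)
    med=np.median(g[M>0])
    if thr is None: thr=med*1.28
    m=((g>thr)&(M>0)).astype(np.uint8)*255
'''+s[b:]
open('h.py','w').write(s)
E
python3 - <<'E'
from h import *
for n,f in(("top","t0"),("side","s0")):
    for k in (None,):
      for o in carriers(n,np.load(f+".npy"),thr=k): print(n,o)
E
```

```text
side (array([ 0.4132, -0.3559]), -9.974411010742188, 101.34661102294922, 39.20885467529297)
```

Run:
```python
from h import *
for n,f in(("top","t0"),("side","s0")):
    im=np.load(f+".npy");g=cv2.cvtColor(im,cv2.COLOR_RGB2GRAY)
    poly=np.array([proj(n,p) for p in [(.636,-.040,.002),(.629,-.423,.002),(.388,-.418,.002),(.395,-.038,.002)]])
    M=np.zeros_like(g);cv2.fillPoly(M,[poly.round().astype(np.int32)],255)
    v=g[M>0];print(n,np.percentile(v,[1,5,25,50,75,85,90,95,99]))
    for thr in (np.median(v)*1.15,np.median(v)*1.22,np.median(v)*1.4):
        m=((g>thr)&(M>0)).astype(np.uint8)
        cs=cv2.findContours(m,cv2.RETR_EXTERNAL,cv2.CHAIN_APPROX_NONE)[0]
        print(thr,[(cv2.contourArea(c),cv2.boundingRect(c)) for c in cs if cv2.contourArea(c)>30])
```

```text
top [ 17.  75.  86.  87.  90.  97. 112. 125. 128.]
100.05 [(264.5, (446, 192, 14, 32)), (208.5, (416, 179, 13, 33)), (276.0, (363, 178, 13, 33)), (248.0, (387, 170, 13, 39))]
106.14 [(149.5, (447, 192, 13, 31)), (165.5, (416, 181, 12, 31)), (217.5, (363, 179, 13, 32)), (136.5, (388, 177, 11, 32))]
121.8 [(60.5, (449, 193, 10, 30)), (67.5, (388, 189, 8, 19)), (66.5, (417, 183, 11, 28)), (64.5, (364, 180, 11, 30))]
side [ 10.  83.  95.  98. 101. 107. 124. 139. 146.]
112.69999999999999 [(366.0, (415, 321, 42, 33)), (337.5, (399, 286, 36, 35)), (306.0, (375, 264, 37, 31)), (232.5, (355, 251, 30, 26)), (39.0, (379, 247, 11, 9))]
119.56 [(318.0, (415, 322, 42, 32)), (254.5, (399, 290, 31, 30)), (38.0, (423, 286, 11, 10)), (268.0, (376, 264, 36, 30)), (195.5, (355, 251, 30, 26))]
137.2 [(150.5, (415, 333, 34, 20)), (113.0, (400, 298, 30, 21)), (81.5, (376, 276, 21, 18)), (35.0, (356, 266, 11, 10)), (31.0, (363, 261, 11, 8))]
```

```bash
python3 - <<'E'
s=open('h.py').read()
a=s.index("    if thr is None: thr");b=s.index("    return sorted")
s=s[:a]+'''    D=cv2.absdiff(im,np.full_like(im,0)+np.median(im[M>0],axis=0).astype(np.uint8)).max(2)
    m=((D>(thr or med*.14))&(M>0)).astype(np.uint8)*255
    m=cv2.morphologyEx(m,cv2.MORPH_CLOSE,np.ones((3,3),np.uint8));m=cv2.morphologyEx(m,cv2.MORPH_OPEN,np.ones((2,2),np.uint8))
    cv2.imwrite("pics/mask_%s.png"%n,m)
    out=[]
    for c in cv2.findContours(m,cv2.RETR_EXTERNAL,cv2.CHAIN_APPROX_NONE)[0]:
        if not 250<cv2.contourArea(c)<1500: continue
        P=np.array([onz(n,u,boxz)[:2] for u in c[:,0]])
        vx,vy,_,_=cv2.fitLine(P.astype(np.float32),cv2.DIST_L2,0,.001,.001).ravel()
        d=np.array([vx,vy])*np.sign(vx)
        for _ in range(5):
            nrm=np.array([-d[1],d[0]]);pr=P@d;of=P@nrm;tip=pr.max()
            pl=(pr>tip-.085)&(pr<tip-.018);mid=np.median(of[pl]);mid=(of[pl].max()+of[pl].min())/2
            L=pl&(of>mid+.012);Rr=pl&(of<mid-.012)
            if L.sum()<4 or Rr.sum()<4: break
            pa=np.polyfit(pr[L],of[L],1);pb=np.polyfit(pr[Rr],of[Rr],1)
            sl=(pa[0]+pb[0])/2;x0=tip-.05;mid=(np.polyval(pa,x0)+np.polyval(pb,x0))/2;wd=np.polyval(pa,x0)-np.polyval(pb,x0)
            ctr=d*x0+nrm*mid
            d=d+nrm*sl;d/=np.linalg.norm(d)
        t2=(P@d).max();tipp=ctr+d*(t2-ctr@d)
        out.append((tipp-.141*d,np.degrees(np.arctan2(d[1],d[0])).round(2),round(wd*1000,1),round((t2-(P@d).min())*1000)))
'''+s[b:]
open('h.py','w').write(s)
E
python3 - <<'E'
from h import *
for n,f in(("top","t0"),("side","s0")):
      for o in carriers(n,np.load(f+".npy")): print(n,o)
E
```

```text
top (array([ 0.4771, -0.1033]), np.float64(1.82), np.float64(40.0), 149)
top (array([ 0.484 , -0.1767]), np.float64(-1.9), np.float64(43.3), 153)
top (array([ 0.4739, -0.2775]), np.float64(2.48), np.float64(40.5), 149)
top (array([ 0.4366, -0.3619]), np.float64(-8.6), np.float64(42.6), 150)
side (array([ 0.4795, -0.1041]), np.float64(-0.4), np.float64(41.7), 154)
side (array([ 0.486 , -0.1808]), np.float64(-2.38), np.float64(41.3), 154)
side (array([ 0.4761, -0.2771]), np.float64(-0.14), np.float64(39.4), 154)
side (array([ 0.439 , -0.3638]), np.float64(-10.18), np.float64(39.4), 154)
```

Run:
```python
from h import *
t=np.load("t0.npy");s=np.load("s0.npy")
crop("top",355,165,410,220,10,"t9.png",t)
crop("side",340,235,420,305,9,"s9.png",s)
```

```text
(no output)
```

View pics/t9.png

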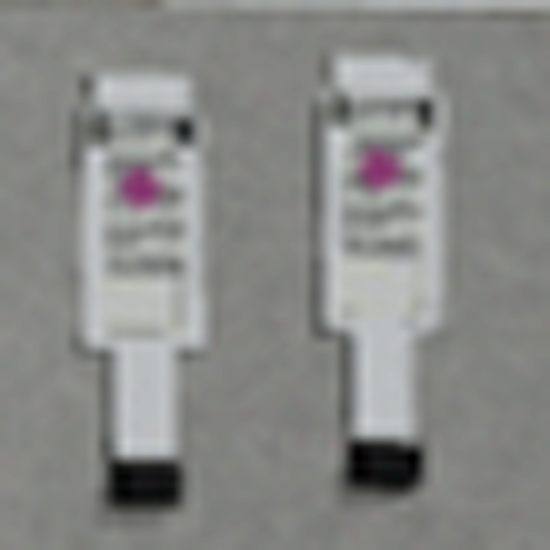

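View pics/s9.png

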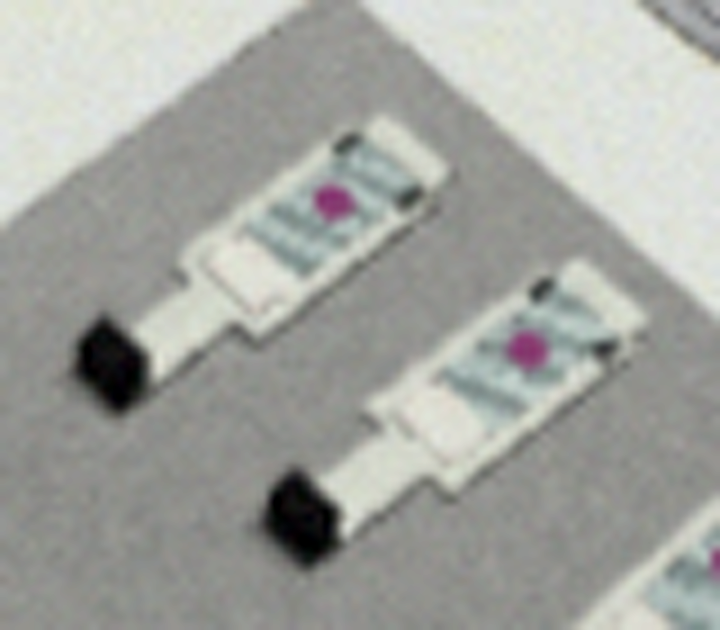

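Run:
```python
from h import *
t=np.load("t0.npy");s=np.load("s0.npy")
crop("top",410,170,465,235,9,"t10.png",t)
crop("side",385,275,465,360,8,"s10.png",s)
```

```text
(no output)
```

View pics/t10.png

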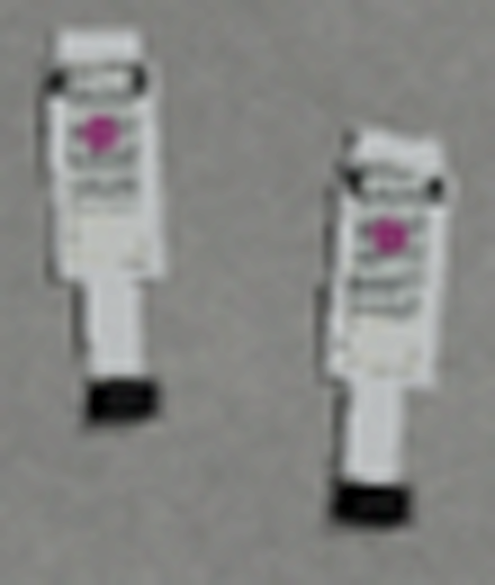

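View pics/s10.png

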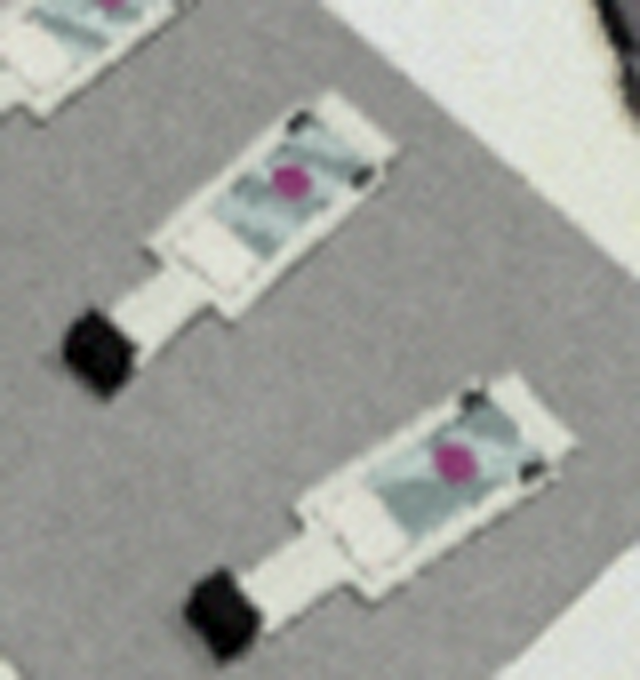

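Run:
```python
from h import *
f=lambda o,k,p:(o[0]+(p[0]+.5)/k-.5,o[1]+(p[1]+.5)/k-.5)
S9=lambda p:f((340,235),9,p);S10=lambda p:f((385,275),8,p);T9=lambda p:f((355,165),10,p);T10=lambda p:f((410,170),9,p)
D=[(S9((416,143)),S9((218,308)),T9((144,76)),T9((146,347))),(S9((615,289)),S9((410,451)),T9((381,57)),T9((383,328))),
(S10((365,121)),S10((192,282)),T10((98,32)),T10((110,275))),(S10((547,406)),S10((335,553)),T10((396,137)),T10((383,382)))]
for i,(a,b,c,d) in enumerate(D):
    for n,u,v in(("side",a,b),("top",c,d)):
        p,q=onz(n,u,.006)[:2],onz(n,v,.007)[:2];w=(p-q);L=np.linalg.norm(w);w/=L
        print(i+1,n,"len",L.round(4),"yaw",np.degrees(np.arctan2(w[1],w[0])).round(2),"grip",(p+q)/2-w*.0935)
    print(tri(a,c),tri(b,d))
```

```text
1 side len 0.0947 yaw 1.17 grip [ 0.4783 -0.1026]
1 top len 0.093 yaw -0.89 grip [ 0.4809 -0.0968]
(array([ 0.6211, -0.099 ,  0.0034]), np.float64(0.0009969810936730722)) (array([ 0.5292, -0.0984, -0.002 ]), np.float64(0.0007788675882692965))
2 side len 0.0936 yaw -1.59 grip [ 0.4859 -0.1775]
2 top len 0.0931 yaw -1.57 grip [ 0.4876 -0.175 ]
(array([ 0.6289, -0.1798,  0.0011]), np.float64(0.00017552012484458226)) (array([ 0.5354, -0.1771,  0.0017]), np.float64(0.00027621046080281093))
3 side len 0.0926 yaw 0.86 grip [ 0.4766 -0.2757]
3 top len 0.0923 yaw -0.06 grip [ 0.4781 -0.2716]
(array([ 0.6186, -0.2727,  0.0021]), np.float64(0.00011441633315926047)) (array([ 0.5267, -0.2733,  0.0006]), np.float64(0.00037998451585125265))
4 side len 0.0939 yaw -8.14 grip [ 0.4399 -0.3639]
4 top len 0.0925 yaw -6.67 grip [ 0.4389 -0.3638]
(array([ 0.58  , -0.3824,  0.0015]), np.float64(0.002858142533292291)) (array([ 0.4864, -0.37  ,  0.0053]), np.float64(0.0007333446631308299))
```

Run:
```python
from h import *
f=lambda p:(255+(p[0]+.5)/5.2-.5,120+(p[1]+.5)/5.2-.5)
for nm,p,z in(("FL",(63,222),.215),("FR",(168.5,222),.215),("BL",(64,66),.215),("BR",(170,66),.215),("FLin",(77,222),.215),("FRin",(151,222),.215),("barL",(62,549),.026),("barR",(211,548),.026),("plateFL",(58,470),.016),("plateFR",(232,468),.016),("blkTopC",(129,358),.102)): print(nm,onz("top",f(p),z))
# hood top front edge in t1 & back edge
t=np.load("t0.npy");crop("top",225,55,335,160,7,"t11.png",t)
```

```text
FL [0.5977 0.2177 0.215 ]
FR [0.5978 0.1597 0.215 ]
BL [0.6877 0.2197 0.215 ]
BR [0.6877 0.1605 0.215 ]
FLin [0.5977 0.21   0.215 ]
FRin [0.5978 0.1693 0.215 ]
barL [0.4384 0.2393 0.026 ]
barR [0.4393 0.1462 0.026 ]
plateFL [0.4898 0.2446 0.016 ]
plateFR [0.4913 0.1342 0.016 ]
blkTopC [0.5447 0.1919 0.102 ]
```

View pics/t11.png

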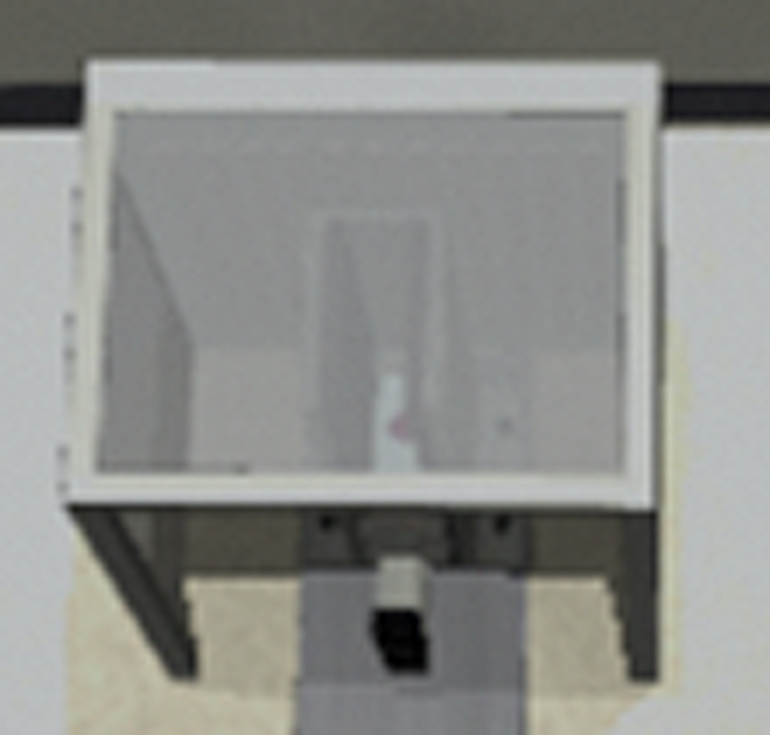

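Run:
```python
from h import *
f=lambda p:(225+(p[0]+.5)/7-.5,55+(p[1]+.5)/7-.5)
P={k:onz("top",f(p),.248) for k,p in dict(BL=(88,62),BR=(662,62),FL=(63,502),FR=(656,508)).items()}
for k in P: print(k,P[k])
for a,b in(("FL","FR"),("BL","BR")):
    d=P[a]-P[b];print(a,np.linalg.norm(d),"yaw",np.degrees(np.arctan2(-d[0],d[1])))
for a,b in(("BL","FL"),("BR","FR")):
    d=P[a]-P[b];print(a,np.linalg.norm(d),"yaw",np.degrees(np.arctan2(d[1],d[0])))
s=np.load("s0.npy");crop("side",300,75,420,215,5,"s11.png",s)
```

```text
BL [0.8869 0.3078 0.248 ]
BR [0.8861 0.0685 0.248 ]
FL [0.6938 0.3098 0.248 ]
FR [0.691  0.0704 0.248 ]
FL 0.2393441995945744 yaw -0.6617813437460971
BL 0.23928051650137072 yaw -0.20931706945022302
BL 0.19315309917960663 yaw -0.5767515117075136
BR 0.19504279117811574 yaw -0.556676004808697
```

View pics/s11.png

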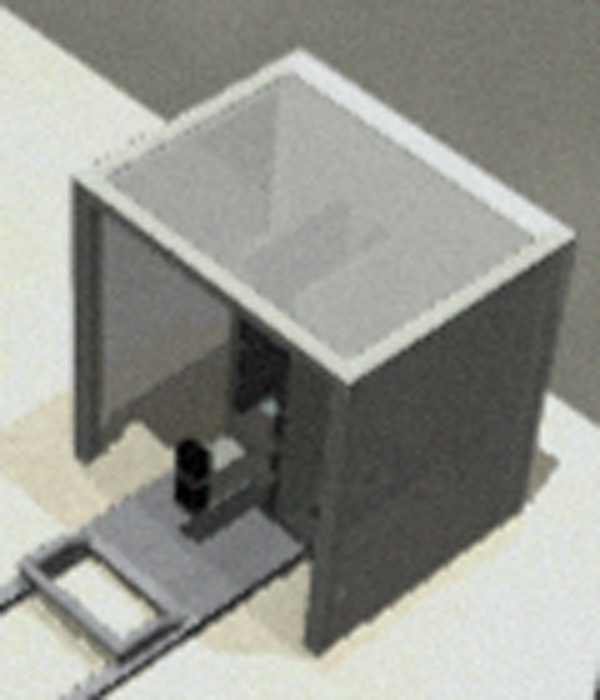

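Run:
```python
from h import *
f=lambda p:(300+(p[0]+.5)/5-.5,75+(p[1]+.5)/5-.5)
P={k:onz("side",f(p),.248) for k,p in dict(FL=(73,178),FR=(350,385),BR=(576,235),BL=(298,47)).items()}
for k in P: print(k,P[k])
print((P['FL']+P['FR'])/2,(P['BL']+P['BR'])/2)
f=lambda p:(260+(p[0]+.5)/5-.5,100+(p[1]+.5)/5-.5)
print("blk2 top C side, tray out",onz("side",f((212,440)),.102))
print(onz("side",f((45,565)),.026),onz("side",f((132,660)),.026))
go(.480,-.099,.028+.06,90)
```

```text
FL [0.6918 0.3051 0.248 ]
FR [0.6909 0.067  0.248 ]
BR [0.8827 0.0668 0.248 ]
BL [0.886  0.3063 0.248 ]
[0.6913 0.1861 0.248 ] [0.8844 0.1866 0.248 ]
blk2 top C side, tray out [0.5405 0.1901 0.102 ]
[0.4371 0.2321 0.026 ] [0.4316 0.1395 0.026 ]
t 8.38 pos [ 0.4723 -0.0914  0.225 ] jaw 90.03 q6 -1.91 F [ 0.2  0.7 -0.3] gap 0.5 -> off [137.   -7.7   7.8] spin 0.02532244509090731
```

drive_tool(
  commands=[
    {"claw": 0, "offset": [60, -8, 8], "spin": 0},
    {"claw": 0, "offset": [110, -8, 8], "spin": 0},
    {"claw": 0, "offset": [150, -8, 8], "spin": 0},
    {"claw": 0, "offset": [180, -8, 8], "spin": 0},
    {"claw": 0, "offset": [194, -8, 8], "spin": 0},
    {"claw": 0, "offset": [194, -8, 8], "spin": 0},
    {"claw": 0, "offset": [194, -8, 8], "spin": 0},
  ],
  force=60,
)

```text
time_s: 9.25
ee_pos: [0.4816, -0.0999, 0.0323]
eef_rot: [-0.0, 0.707, -0.0, 0.708]
wrist_force: [0.1, -0.4, 0.0]
finger_gap: 0.504
```

```bash
python3 -c "
from h import *
go(.480,-.099,.031,90)
crop('side',320,220,440,320,6.5,'s12.png')"
```

```text
t 9.25 pos [ 0.4816 -0.0999  0.0323] jaw 90.0 q6 -1.92 F [ 0.1 -0.4  0. ] gap 0.504 -> off [ 1.3  0.9 -1.6] spin -0.004688978692016121
```

View pics/s12.png

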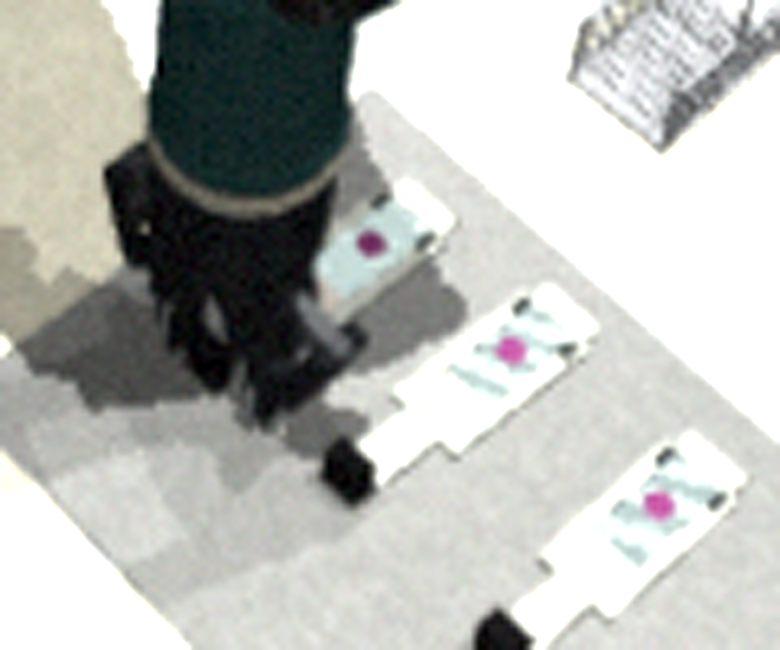

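drive_tool(
  commands=[
    {"claw": 0, "offset": [1, 1, -2], "spin": 0},
    {"claw": -0.6, "offset": [1, 1, -2], "spin": 0},
    {"claw": -1, "offset": [1, 1, -2], "spin": 0},
    {"claw": -1, "offset": [1, 1, -2], "spin": 0},
    {"claw": -1, "offset": [1, 1, -2], "spin": 0},
    {"claw": -1, "offset": [1, 1, -2], "spin": 0},
    {"claw": -1, "offset": [1, 1, -2], "spin": 0},
  ],
)

```text
time_s: 10.18
ee_pos: [0.4788, -0.0986, 0.031]
eef_rot: [-0.0, 0.707, 0.0, 0.707]
wrist_force: [-2.2, 1.3, 7.3]
finger_gap: 0.216
```

```bash
python3 -c "
from h import *
go(.480,-.099,.031,90)"
```

```text
t 10.18 pos [ 0.4788 -0.0986  0.031 ] jaw 90.01 q6 -1.92 F [-2.2  1.3  7.3] gap 0.216 -> off [-0.  -0.4  1.2] spin 0.011681842491682914
```

drive_tool(
  commands=[
    {"claw": -1, "offset": [-20, 0, 0], "spin": 0},
    {"claw": -1, "offset": [-60, 0, -10], "spin": 0},
    {"claw": -1, "offset": [-110, 0, -20], "spin": 0},
    {"claw": -1, "offset": [-130, 30, -40], "spin": 0},
    {"claw": -1, "offset": [-130, 70, -40], "spin": 0},
  ],
)

```text
time_s: 10.8
ee_pos: [0.4384, -0.0286, 0.1621]
eef_rot: [0.0, 0.706, -0.001, 0.708]
wrist_force: [0.0, -0.5, -1.8]
finger_gap: 0.213
```

```bash
python3 -c "
from h import *
go(.435,.189,.16,89.6)
crop('side',280,160,440,320,4,'s13.png')"
```

```text
t 10.8 pos [ 0.4384 -0.0286  0.1621] jaw 89.87 q6 -1.79 F [ 0.  -0.5 -1.8] gap 0.213 -> off [  1.9 217.6  -3.9] spin 0.2723948621667631
```

View pics/s13.png

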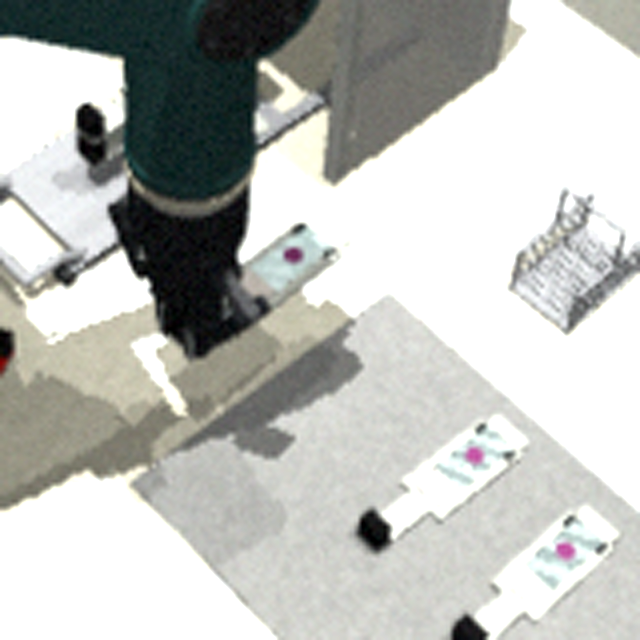

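Carrier held level, nose pointing to +x. I'll carry it to the cassette.

drive_tool(
  commands=[
    {"claw": -1, "offset": [2, 40, -4], "spin": 0},
    {"claw": -1, "offset": [2, 85, -4], "spin": 0},
    {"claw": -1, "offset": [2, 130, -4], "spin": 0},
    {"claw": -1, "offset": [2, 175, -4], "spin": 0},
    {"claw": -1, "offset": [2, 205, -4], "spin": 0},
    {"claw": -1, "offset": [2, 218, -4], "spin": 0.3},
    {"claw": -1, "offset": [2, 218, -4], "spin": 0.3},
    {"claw": -1, "offset": [2, 218, -4], "spin": 0.3},
  ],
)

```text
time_s: 11.85
ee_pos: [0.4346, 0.1884, 0.1581]
eef_rot: [0.002, 0.707, -0.002, 0.707]
wrist_force: [0.5, -0.7, -0.8]
finger_gap: 0.215
```

```bash
python3 -c "
from h import *
go(.435,.189,.137,89.6)
s=cams.capture('side');t=cams.capture('top');np.save('s2.npy',s);np.save('t2.npy',t)
crop('side',250,90,400,240,4,'s14.png',s);crop('top',215,100,335,230,4.5,'t14.png',t)"
```

```text
t 11.85 pos [0.4346 0.1884 0.1581] jaw 89.68 q6 -1.3 F [ 0.5 -0.7 -0.8] gap 0.215 -> off [21.1  0.6  0.4] spin 0.07514952054906132
```

View pics/s14.png

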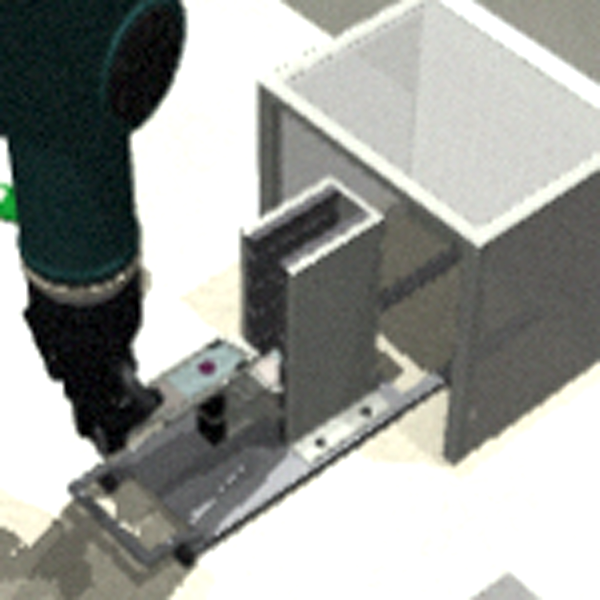

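View pics/t14.png

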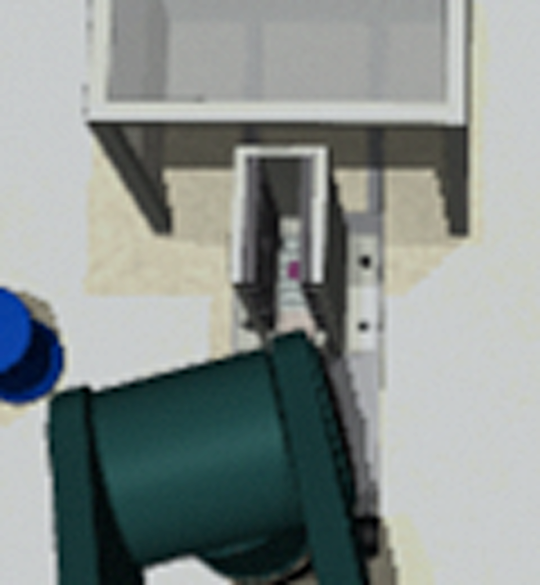

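Run:
```python
from h import *
s=np.load('s2.npy')
crop('side',295,125,355,215,8,'s15.png',s)
crop('side',275,165,325,215,12,'s16.png',s)
```

```text
(no output)
```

View pics/s15.png

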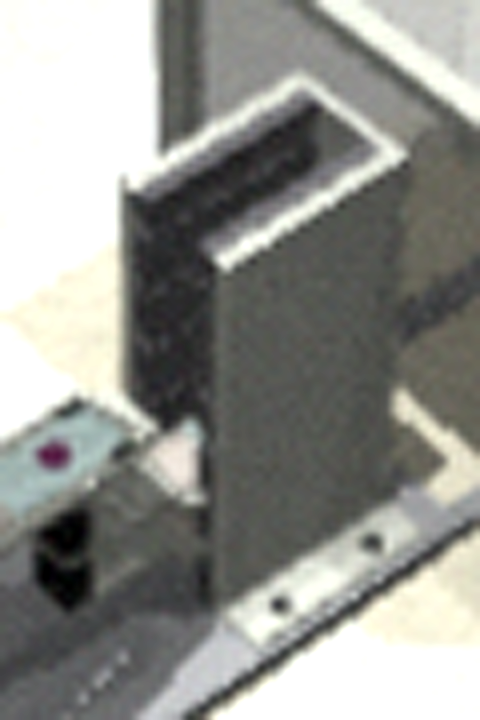

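View pics/s16.png

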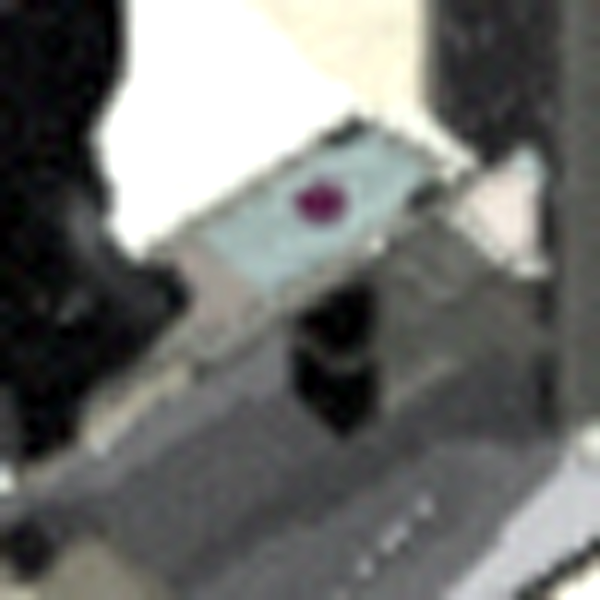

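Run:
```python
from h import *
f=lambda o,k,p:(o[0]+(p[0]+.5)/k-.5,o[1]+(p[1]+.5)/k-.5)
for k,p in dict(FL=(125,180),FR=(222,268),BR=(407,153),BL=(302,72)).items(): print(k,onz("side",f((295,125),8,p),.215))
n=onz("side",f((340,235),9,(416,143)),.006)[:2];r=onz("side",f((340,235),9,(218,308)),.007)[:2];d=onz("side",f((340,235),9,(334,203)),.007)[:2]
w=(n-r)/np.linalg.norm(n-r);v=np.array([-w[1],w[0]]);m=(n+r)/2-w*.0935
print("dot in carrier",(d-m)@w,(d-m)@v)
D=onz("side",f((275,165),12,(320,203)),.1581-.029+.005);print("held dot",D)
# carrier 2..: dot 
n=onz("side",f((340,235),9,(615,289)),.006)[:2];r=onz("side",f((340,235),9,(410,451)),.007)[:2];d=onz("side",f((340,235),9,(527,350)),.007)[:2]
w=(n-r)/np.linalg.norm(n-r);v=np.array([-w[1],w[0]]);m=(n+r)/2-w*.0935
print("dot in carrier2",(d-m)@w,(d-m)@v)
```

```text
FL [0.5992 0.2178 0.215 ]
FR [0.5958 0.1605 0.215 ]
BR [0.6868 0.1594 0.215 ]
BL [0.6874 0.2175 0.215 ]
dot in carrier 0.10302137287027677 0.0019875304341832067
held dot [0.5369 0.1884 0.1341]
dot in carrier2 0.10145144809487806 0.0020131105614740862
```

drive_tool(
  commands=[
    {"claw": -1, "offset": [21, 1, 0], "spin": 0},
    {"claw": -1, "offset": [21, 1, 0], "spin": 0},
    {"claw": -1, "offset": [21, 1, 8], "spin": 0},
    {"claw": -1, "offset": [21, 1, 16], "spin": 0},
    {"claw": -1, "offset": [21, 1, 24], "spin": 0},
    {"claw": -1, "offset": [21, 1, 30], "spin": 0},
    {"claw": -1, "offset": [21, 1, 30], "spin": 0},
  ],
)

```text
time_s: 12.82
ee_pos: [0.4655, 0.1902, 0.1374]
eef_rot: [0.002, 0.707, -0.002, 0.707]
wrist_force: [0.7, 0.1, -0.1]
finger_gap: 0.217
```

```bash
python3 -c "
from h import *
go(.5415,.1893,.137,89.6)
s=cams.capture('side');crop('side',270,130,360,230,6,'s17.png',s)"
```

```text
t 12.82 pos [0.4655 0.1902 0.1374] jaw 89.69 q6 -1.31 F [ 0.7  0.1 -0.1] gap 0.217 -> off [ 0.4 -0.5 76. ] spin 0.09322389519482499
```

View pics/s17.png

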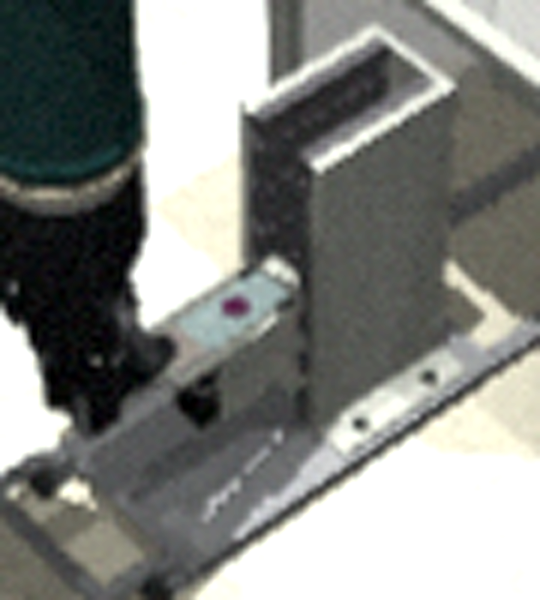

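Nose has entered the third slot with no force. I'll push on in short steps.

drive_tool(
  commands=[
    {"claw": -1, "offset": [0, 0, 6], "spin": 0},
    {"claw": -1, "offset": [0, 0, 12], "spin": 0},
    {"claw": -1, "offset": [0, 0, 18], "spin": 0},
    {"claw": -1, "offset": [0, 0, 18], "spin": 0},
  ],
)

```text
time_s: 13.38
ee_pos: [0.4836, 0.1902, 0.1373]
eef_rot: [0.002, 0.707, -0.002, 0.707]
wrist_force: [-0.4, 0.4, -0.9]
finger_gap: 0.216
```

drive_tool(
  commands=[
    {"claw": -1, "offset": [0, 0, 6], "spin": 0},
    {"claw": -1, "offset": [0, 0, 12], "spin": 0},
    {"claw": -1, "offset": [0, 0, 18], "spin": 0},
    {"claw": -1, "offset": [0, 0, 24], "spin": 0},
    {"claw": -1, "offset": [0, 0, 30], "spin": 0},
    {"claw": -1, "offset": [0, 0, 36], "spin": 0},
  ],
)

```text
time_s: 14.12
ee_pos: [0.5192, 0.1899, 0.1373]
eef_rot: [0.002, 0.707, -0.002, 0.707]
wrist_force: [-0.6, 0.3, -0.5]
finger_gap: 0.216
```

```bash
python3 -c "
from h import *
go(.5415,.1893,.137,89.6)
s=cams.capture('side');crop('side',270,130,360,230,6,'s18.png',s)"
```

```text
t 14.12 pos [0.5192 0.1899 0.1373] jaw 89.7 q6 -1.34 F [-0.6  0.3 -0.5] gap 0.216 -> off [ 0.3 -0.5 22.3] spin 0.10442855360919623
```

View pics/s18.png

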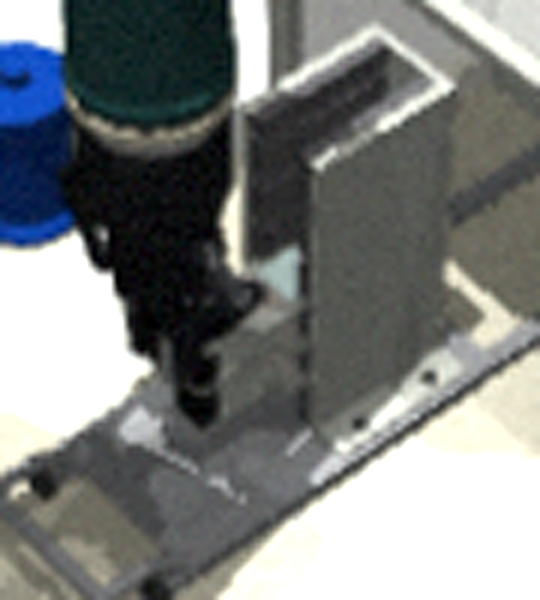

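drive_tool(
  commands=[
    {"claw": -1, "offset": [0, 0, 6], "spin": 0},
    {"claw": -1, "offset": [0, 0, 12], "spin": 0},
    {"claw": -1, "offset": [0, 0, 16], "spin": 0},
    {"claw": -1, "offset": [0, 0, 18], "spin": 0},
    {"claw": -1, "offset": [0, 0, 19], "spin": 0},
    {"claw": -1, "offset": [0, 0, 19], "spin": 0},
  ],
)

```text
time_s: 14.92
ee_pos: [0.5377, 0.1898, 0.1373]
eef_rot: [0.002, 0.707, -0.002, 0.707]
wrist_force: [-0.0, -0.4, 0.4]
finger_gap: 0.221
```

drive_tool(
  commands=[
    {"claw": -1, "offset": [0, 0, 1], "spin": 0},
    {"claw": -1, "offset": [0, 0, 2], "spin": 0},
  ],
)

```text
time_s: 15.18
ee_pos: [0.5398, 0.1898, 0.1373]
eef_rot: [0.002, 0.707, -0.002, 0.707]
wrist_force: [0.7, 0.4, -0.4]
finger_gap: 0.219
```

drive_tool(
  commands=[
    {"claw": -1, "offset": [0, 0, 1], "spin": 0},
    {"claw": -1, "offset": [0, 0, 2], "spin": 0},
  ],
)

```text
time_s: 15.42
ee_pos: [0.5403, 0.1898, 0.1369]
eef_rot: [0.002, 0.708, -0.002, 0.706]
wrist_force: [-4.6, 1.2, 0.4]
finger_gap: 0.214
```

drive_tool(
  commands=[
    {"claw": -1, "offset": [0, 0, 0.7], "spin": 0},
    {"claw": -1, "offset": [0, 0, 0.7], "spin": 0},
  ],
)

```text
time_s: 15.68
ee_pos: [0.5403, 0.1897, 0.1367]
eef_rot: [0.002, 0.709, -0.002, 0.706]
wrist_force: [-6.0, 0.9, 1.4]
finger_gap: 0.216
```

drive_tool(
  commands=[
    {"claw": -1, "offset": [1.5, 0, 0], "spin": 0},
    {"claw": -1, "offset": [1.5, 0, 0], "spin": 0},
    {"claw": -0.3, "offset": [1.5, 0, 0], "spin": 0},
    {"claw": -0.2, "offset": [1.5, 0, 0], "spin": 0},
    {"claw": -0.2, "offset": [1.5, 0, 0], "spin": 0},
    {"claw": -0.2, "offset": [-20, 0, 0], "spin": 0},
    {"claw": -0.2, "offset": [-60, 0, -10], "spin": 0},
    {"claw": -0.2, "offset": [-80, 0, -60], "spin": 0},
    {"claw": -0.2, "offset": [-80, -60, -80], "spin": 0},
    {"claw": -0.2, "offset": [-80, -120, -80], "spin": 0},
    {"claw": -0.2, "offset": [-80, -180, -80], "spin": 0},
  ],
)

```text
time_s: 17.05
ee_pos: [0.4617, 0.0088, 0.2179]
eef_rot: [0.001, 0.706, -0.002, 0.708]
wrist_force: [0.8, -1.2, 0.8]
finger_gap: 0.4
```

```bash
python3 -c "
from h import *
go(.486,-.1765,.131,88.4)
s=cams.capture('side');t=cams.capture('top');np.save('s3.npy',s);np.save('t3.npy',t)
crop('side',265,120,365,230,6,'s19.png',s);crop('side',320,220,490,392,3.5,'s19b.png',s);crop('top',230,110,490,260,3,'t19.png',t)"
```

```text
t 17.05 pos [0.4617 0.0088 0.2179] jaw 89.78 q6 -1.7 F [ 0.8 -1.2  0.8] gap 0.4 -> off [  87.1 -185.2   24.9] spin 1.382828081812491
```

View pics/s19.png

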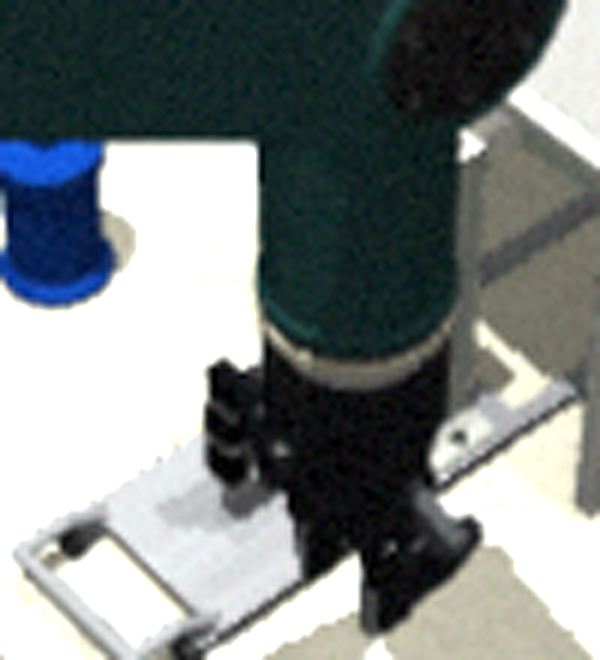

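View pics/s19b.png

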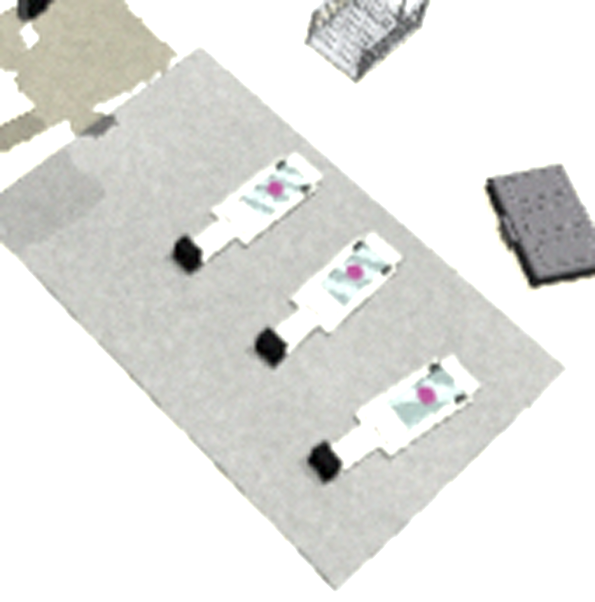

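View pics/t19.png

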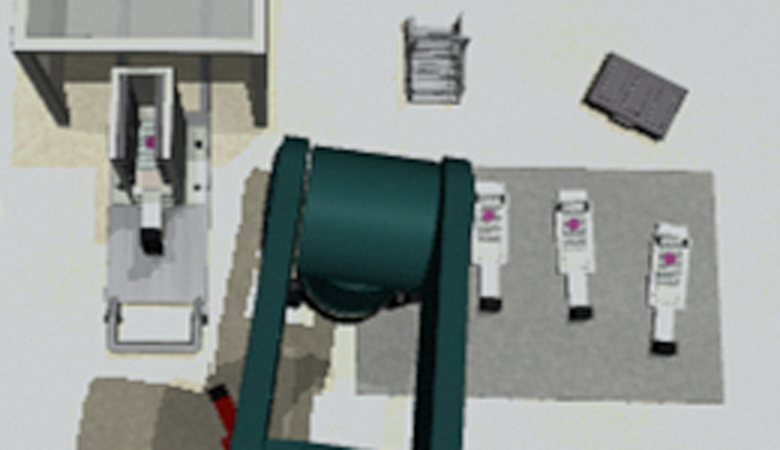

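drive_tool(
  commands=[
    {"claw": 0, "offset": [0, -60, 10], "spin": 1.4},
    {"claw": 0, "offset": [20, -120, 25], "spin": 1.4},
    {"claw": 0, "offset": [60, -170, 25], "spin": 1.4},
    {"claw": 0, "offset": [100, -185, 25], "spin": 1.4},
    {"claw": 0, "offset": [130, -185, 25], "spin": 1.4},
    {"claw": 0, "offset": [160, -185, 25], "spin": 1.4},
    {"claw": 0, "offset": [180, -185, 25], "spin": 1.4},
    {"claw": 0, "offset": [187, -185, 25], "spin": 1.4},
    {"claw": 0, "offset": [187, -185, 25], "spin": 1.4},
  ],
)

```text
time_s: 18.27
ee_pos: [0.4859, -0.1746, 0.0303]
eef_rot: [0.01, 0.707, -0.01, 0.707]
wrist_force: [0.7, 0.6, 0.4]
finger_gap: 0.498
```

```bash
python3 -c "
from h import *
go(.4855,-.1765,.031,88.4)
crop('side',320,220,440,340,5,'s20.png')"
```

```text
t 18.27 pos [ 0.4859 -0.1746  0.0303] jaw 88.32 q6 -2.02 F [0.7 0.6 0.4] gap 0.498 -> off [-0.7 -1.9 -0.3] spin -0.07665564762019983
```

View pics/s20.png

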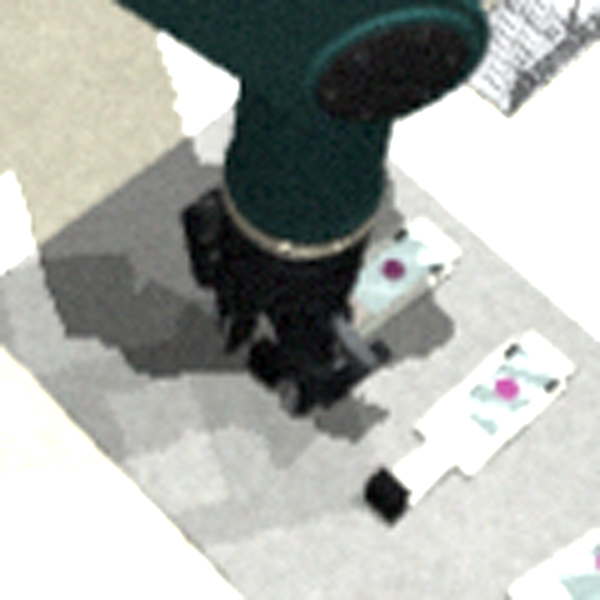

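drive_tool(
  commands=[
    {"claw": 0, "offset": [-0.7, -2, 0], "spin": 0},
    {"claw": -0.6, "offset": [-0.7, -2, 0], "spin": 0},
    {"claw": -1, "offset": [-0.7, -2, 0], "spin": 0},
    {"claw": -1, "offset": [-0.7, -2, 0], "spin": 0},
    {"claw": -1, "offset": [-0.7, -2, 0], "spin": 0},
    {"claw": -1, "offset": [-0.7, -2, 0], "spin": 0},
  ],
)

```text
time_s: 19.08
ee_pos: [0.486, -0.1772, 0.032]
eef_rot: [0.01, 0.707, -0.011, 0.707]
wrist_force: [-0.7, -0.0, 6.5]
finger_gap: 0.22
```

```bash
python3 -c "
from h import *
go(.435,.1,.2,89.6)"
```

```text
t 19.07 pos [ 0.486  -0.1772  0.032 ] jaw 88.3 q6 -2.02 F [-0.7 -0.   6.5] gap 0.22 -> off [-168.3  275.5  -59. ] spin -1.3015179364524698
```

drive_tool(
  commands=[
    {"claw": -1, "offset": [-20, 0, 0], "spin": 0},
    {"claw": -1, "offset": [-60, 0, -10], "spin": 0},
    {"claw": -1, "offset": [-110, 10, -25], "spin": 0},
    {"claw": -1, "offset": [-155, 45, -50], "spin": -0.5},
    {"claw": -1, "offset": [-160, 95, -60], "spin": -1.3},
    {"claw": -1, "offset": [-160, 150, -60], "spin": -1.3},
    {"claw": -1, "offset": [-160, 200, -60], "spin": -1.3},
    {"claw": -1, "offset": [-160, 240, -60], "spin": -1.3},
  ],
)

```text
time_s: 20.08
ee_pos: [0.4322, 0.0665, 0.1914]
eef_rot: [0.002, 0.707, -0.002, 0.707]
wrist_force: [0.5, -0.8, -0.5]
finger_gap: 0.216
```

```bash
python3 -c "
from h import *
go(.432,.1895,.190,89.6)
crop('side',250,110,400,260,4,'s21.png')"
```

```text
t 20.07 pos [0.4322 0.0665 0.1914] jaw 89.63 q6 -1.57 F [ 0.5 -0.8 -0.5] gap 0.216 -> off [  1.4 123.   -1. ] spin 0.030897347646515527
```

View pics/s21.png

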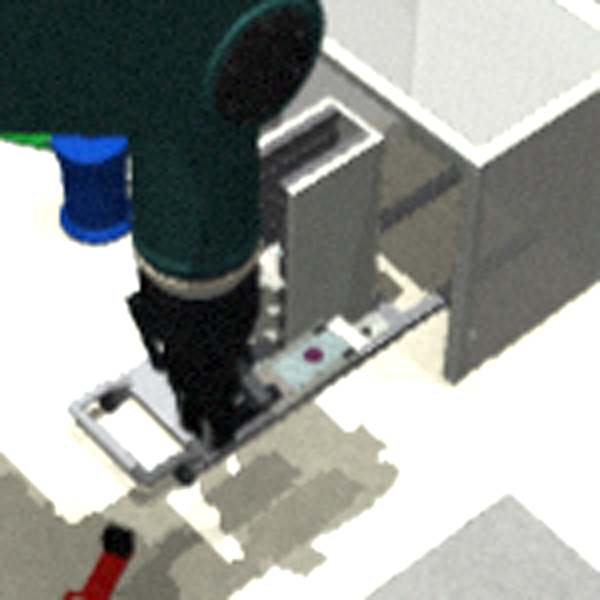

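drive_tool(
  commands=[
    {"claw": -1, "offset": [0, 40, -1], "spin": 0},
    {"claw": -1, "offset": [0, 85, -1], "spin": 0},
    {"claw": -1, "offset": [0, 113, -1], "spin": 0},
    {"claw": -1, "offset": [10, 123, -1], "spin": 0},
    {"claw": -1, "offset": [23, 123, -1], "spin": 0},
    {"claw": -1, "offset": [23, 123, -1], "spin": 0},
    {"claw": -1, "offset": [23, 123, -1], "spin": 0},
  ],
)

```text
time_s: 21.0
ee_pos: [0.4324, 0.1868, 0.1677]
eef_rot: [0.003, 0.707, -0.003, 0.707]
wrist_force: [-0.4, 0.3, -0.8]
finger_gap: 0.215
```

```bash
python3 -c "
from h import *
go(.5403,.1898,.168,89.65)
crop('side',265,110,365,220,6,'s22.png')"
```

```text
t 21.0 pos [0.4324 0.1868 0.1677] jaw 89.53 q6 -1.3 F [-0.4  0.3 -0.8] gap 0.215 -> off [ -0.4   3.9 107.9] spin -0.11669238131690918
```

View pics/s22.png

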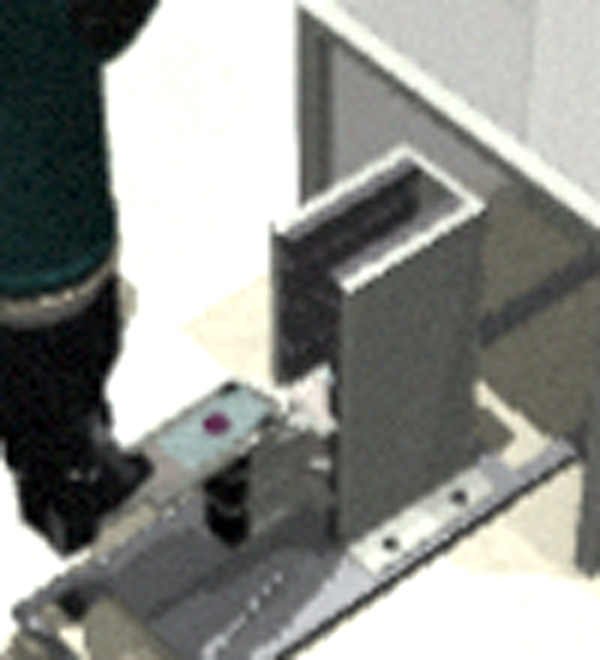

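drive_tool(
  commands=[
    {"claw": -1, "offset": [0, 3.5, 0], "spin": 0},
    {"claw": -1, "offset": [0, 3.5, 8], "spin": 0},
    {"claw": -1, "offset": [0, 3.5, 16], "spin": 0},
    {"claw": -1, "offset": [0, 3.5, 24], "spin": 0},
    {"claw": -1, "offset": [0, 3.5, 32], "spin": 0},
    {"claw": -1, "offset": [0, 3.5, 40], "spin": 0},
    {"claw": -1, "offset": [0, 3.5, 46], "spin": 0},
  ],
)

```text
time_s: 21.92
ee_pos: [0.4792, 0.1909, 0.1679]
eef_rot: [0.002, 0.707, -0.002, 0.707]
wrist_force: [-0.7, -0.3, -0.4]
finger_gap: 0.219
```

```bash
python3 -c "
from h import *
go(.5403,.1898,.168,89.65)
crop('side',265,110,365,220,6,'s23.png')"
```

```text
t 21.93 pos [0.4792 0.1909 0.1679] jaw 89.6 q6 -1.32 F [-0.7 -0.3 -0.4] gap 0.219 -> off [-0.1 -0.7 61.1] spin -0.049498500128649425
```

View pics/s23.png

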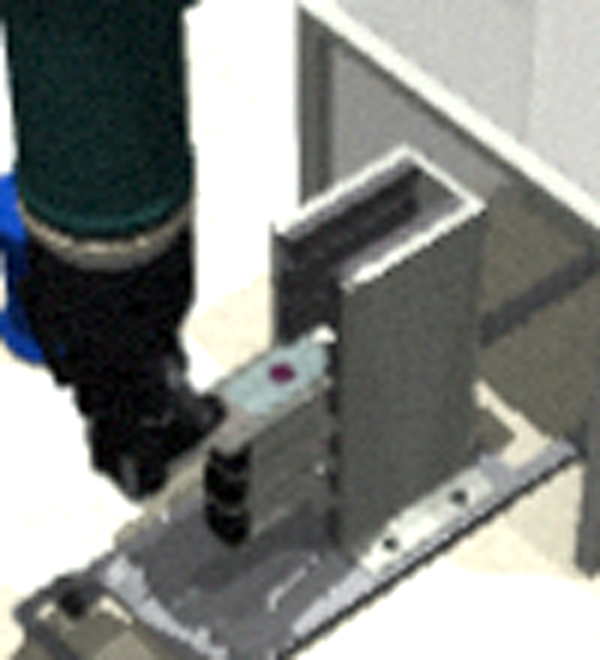

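drive_tool(
  commands=[
    {"claw": -1, "offset": [0, -0.4, 6], "spin": 0},
    {"claw": -1, "offset": [0, -0.4, 14], "spin": 0},
    {"claw": -1, "offset": [0, -0.4, 22], "spin": 0},
    {"claw": -1, "offset": [0, -0.4, 30], "spin": 0},
    {"claw": -1, "offset": [0, -0.4, 38], "spin": 0},
    {"claw": -1, "offset": [0, -0.4, 40], "spin": 0},
  ],
)

```text
time_s: 22.72
ee_pos: [0.5193, 0.1903, 0.168]
eef_rot: [0.003, 0.707, -0.003, 0.707]
wrist_force: [-0.6, -0.3, -0.5]
finger_gap: 0.214
```

drive_tool(
  commands=[
    {"claw": -1, "offset": [0, 0, 6], "spin": 0},
    {"claw": -1, "offset": [0, 0, 12], "spin": 0},
    {"claw": -1, "offset": [0, 0, 15], "spin": 0},
    {"claw": -1, "offset": [0, 0, 17], "spin": 0},
    {"claw": -1, "offset": [0, 0, 17], "spin": 0},
  ],
)

```text
time_s: 23.35
ee_pos: [0.5355, 0.1901, 0.1679]
eef_rot: [0.002, 0.707, -0.002, 0.707]
wrist_force: [0.2, 0.0, -0.6]
finger_gap: 0.214
```

drive_tool(
  commands=[
    {"claw": -1, "offset": [0, 0, 1], "spin": 0},
    {"claw": -1, "offset": [0, 0, 2], "spin": 0},
  ],
)

```text
time_s: 23.6
ee_pos: [0.5375, 0.1902, 0.168]
eef_rot: [0.002, 0.707, -0.002, 0.707]
wrist_force: [-0.1, 0.2, -0.8]
finger_gap: 0.214
```

drive_tool(
  commands=[
    {"claw": -1, "offset": [0, 0, 1], "spin": 0},
    {"claw": -1, "offset": [0, 0, 2], "spin": 0},
  ],
)

```text
time_s: 23.85
ee_pos: [0.5396, 0.1901, 0.168]
eef_rot: [0.002, 0.707, -0.002, 0.707]
wrist_force: [0.6, -0.8, -0.5]
finger_gap: 0.221
```

drive_tool(
  commands=[
    {"claw": -1, "offset": [0, 0, 1], "spin": 0},
    {"claw": -1, "offset": [0, 0, 1.5], "spin": 0},
  ],
)

```text
time_s: 24.1
ee_pos: [0.541, 0.1901, 0.168]
eef_rot: [0.002, 0.707, -0.002, 0.707]
wrist_force: [-1.2, 0.6, -0.5]
finger_gap: 0.214
```

drive_tool(
  commands=[
    {"claw": -1, "offset": [0, 0, 1], "spin": 0},
    {"claw": -1, "offset": [0, 0, 1.5], "spin": 0},
  ],
)

```text
time_s: 24.35
ee_pos: [0.5412, 0.1901, 0.1676]
eef_rot: [0.002, 0.708, -0.003, 0.706]
wrist_force: [-5.4, 0.6, 1.2]
finger_gap: 0.217
```

drive_tool(
  commands=[
    {"claw": -1, "offset": [0, 0, 0.7], "spin": 0},
    {"claw": -1, "offset": [0, 0, 0.7], "spin": 0},
  ],
)

```text
time_s: 24.6
ee_pos: [0.5412, 0.19, 0.1674]
eef_rot: [0.002, 0.709, -0.003, 0.706]
wrist_force: [-6.8, 1.8, 0.9]
finger_gap: 0.213
```

Home. Release, lift away, and look.

drive_tool(
  commands=[
    {"claw": -1, "offset": [1.5, 0, 0], "spin": 0},
    {"claw": -1, "offset": [1.5, 0, 0], "spin": 0},
    {"claw": -0.3, "offset": [1.5, 0, 0], "spin": 0},
    {"claw": -0.2, "offset": [1.5, 0, 0], "spin": 0},
    {"claw": -0.2, "offset": [1.5, 0, 0], "spin": 0},
    {"claw": -0.2, "offset": [-20, 0, 0], "spin": 0},
    {"claw": -0.2, "offset": [-55, 0, -10], "spin": 0},
    {"claw": -0.2, "offset": [-60, -20, -50], "spin": 0},
    {"claw": -0.2, "offset": [-60, -75, -70], "spin": 0},
    {"claw": -0.2, "offset": [-60, -135, -70], "spin": 0},
    {"claw": 0, "offset": [-60, -195, -70], "spin": 0},
    {"claw": 0, "offset": [-60, -250, -70], "spin": 0},
  ],
)

```text
time_s: 26.1
ee_pos: [0.4718, -0.0615, 0.2285]
eef_rot: [0.002, 0.706, -0.003, 0.708]
wrist_force: [0.7, 0.4, 0.5]
finger_gap: 0.5
```

```bash
python3 -c "
from h import *
go(.4765,-.2735,.031,90.4)
s=cams.capture('side');t=cams.capture('top');np.save('s3.npy',s);np.save('t3.npy',t)
crop('side',265,110,490,392,2.1,'s24.png',s);crop('top',230,110,490,260,3,'t24.png',t)"
```

```text
t 26.1 pos [ 0.4718 -0.0615  0.2285] jaw 89.6 q6 -1.84 F [0.7 0.4 0.5] gap 0.5 -> off [ 197.7 -211.8    5.9] spin -0.8009828196897217
```

View pics/s24.png

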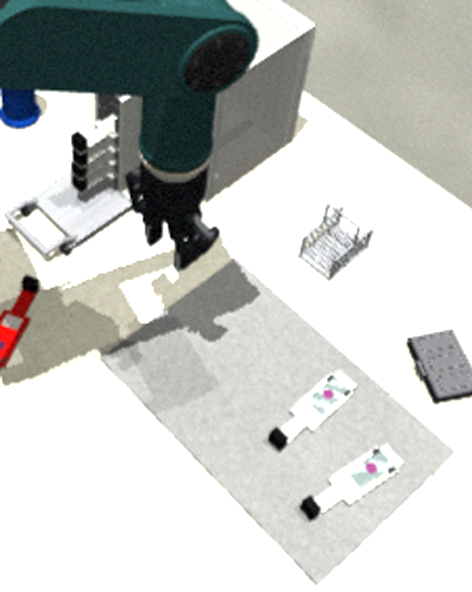

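View pics/t24.png

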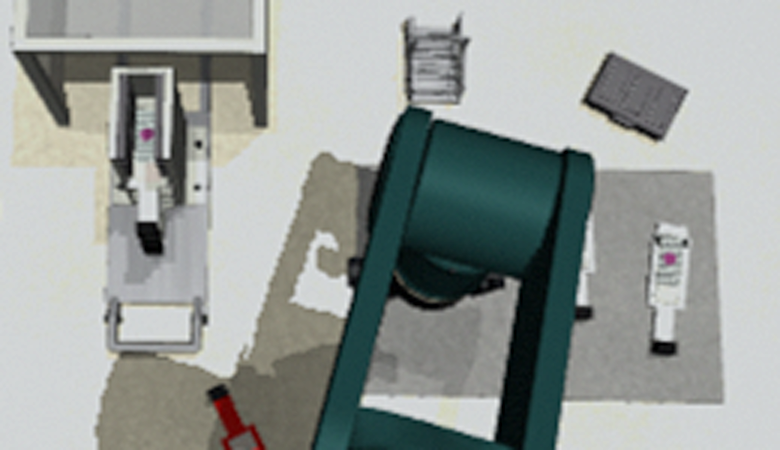

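drive_tool(
  commands=[
    {"claw": 0, "offset": [0, -60, 5], "spin": -0.8},
    {"claw": 0, "offset": [20, -120, 5], "spin": -0.8},
    {"claw": 0, "offset": [60, -175, 5], "spin": -0.8},
    {"claw": 0, "offset": [100, -212, 5], "spin": -0.8},
    {"claw": 0, "offset": [140, -212, 5], "spin": -0.8},
    {"claw": 0, "offset": [170, -212, 5], "spin": -0.8},
    {"claw": 0, "offset": [190, -212, 5], "spin": -0.8},
    {"claw": 0, "offset": [197, -212, 5], "spin": -0.8},
    {"claw": 0, "offset": [197, -212, 5], "spin": -0.8},
  ],
)

```text
time_s: 27.32
ee_pos: [0.4754, -0.2712, 0.031]
eef_rot: [-0.003, 0.707, 0.003, 0.707]
wrist_force: [-0.1, 0.1, 0.3]
finger_gap: 0.502
```

```bash
python3 -c "
from h import *
go(.4765,-.2735,.031,90.4)
crop('side',340,240,460,360,5,'s25.png')"
```

```text
t 27.32 pos [ 0.4754 -0.2712  0.031 ] jaw 90.43 q6 -2.22 F [-0.1  0.1  0.3] gap 0.502 -> off [ 0.  -2.4  1.1] spin 0.02571394759375778
```

View pics/s25.png

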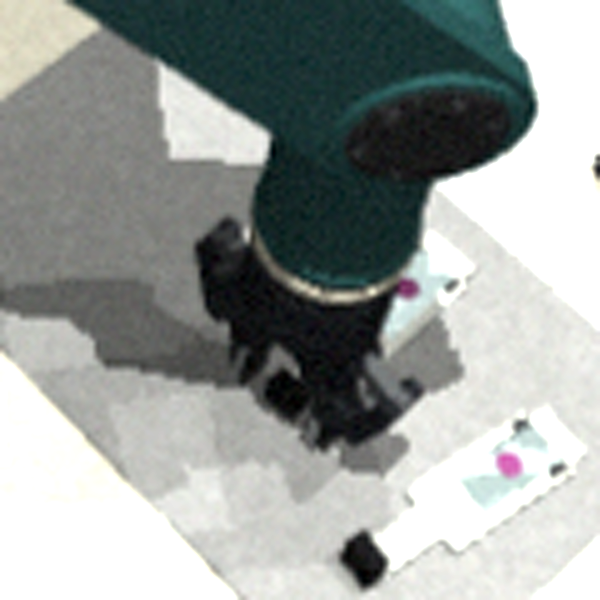

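drive_tool(
  commands=[
    {"claw": 0, "offset": [-0.5, -2.4, 1], "spin": 0},
    {"claw": -0.6, "offset": [-0.5, -2.4, 1], "spin": 0},
    {"claw": -1, "offset": [-0.5, -2.4, 1], "spin": 0},
    {"claw": -1, "offset": [-0.5, -2.4, 1], "spin": 0},
    {"claw": -1, "offset": [-0.5, -2.4, 1], "spin": 0},
    {"claw": -1, "offset": [-0.5, -2.4, 1], "spin": 0},
  ],
)

```text
time_s: 28.12
ee_pos: [0.4767, -0.2743, 0.0326]
eef_rot: [-0.003, 0.707, 0.002, 0.708]
wrist_force: [-0.2, -0.0, 5.0]
finger_gap: 0.219
```

```bash
python3 -c "
from h import *
go(.432,.1905,.22,89.65)"
```

```text
t 28.12 pos [ 0.4767 -0.2743  0.0326] jaw 90.4 q6 -2.23 F [-0.2 -0.   5. ] gap 0.219 -> off [-188.1  464.9  -41.1] spin 0.7523530746356215
```

drive_tool(
  commands=[
    {"claw": -1, "offset": [-20, 0, 0], "spin": 0},
    {"claw": -1, "offset": [-60, 0, -10], "spin": 0},
    {"claw": -1, "offset": [-115, 10, -25], "spin": 0},
    {"claw": -1, "offset": [-165, 45, -40], "spin": 0.7},
    {"claw": -1, "offset": [-185, 95, -45], "spin": 0.7},
    {"claw": -1, "offset": [-185, 150, -45], "spin": 0.7},
    {"claw": -1, "offset": [-185, 205, -45], "spin": 0.7},
    {"claw": -1, "offset": [-185, 260, -45], "spin": 0.7},
    {"claw": -1, "offset": [-185, 315, -45], "spin": 0.7},
    {"claw": -1, "offset": [-185, 350, -45], "spin": 0.7},
  ],
)

```text
time_s: 29.38
ee_pos: [0.4278, 0.078, 0.2168]
eef_rot: [0.001, 0.707, -0.001, 0.707]
wrist_force: [1.2, -0.3, -0.7]
finger_gap: 0.218
```

```bash
python3 -c "
from h import *
go(.432,.1905,.22,89.65)
crop('side',250,110,400,260,4,'s26.png')"
```

```text
t 29.38 pos [0.4278 0.078  0.2168] jaw 89.78 q6 -1.55 F [ 1.2 -0.3 -0.7] gap 0.218 -> off [ -3.2 112.5   3.7] spin 0.13168076121429806
```

View pics/s26.png

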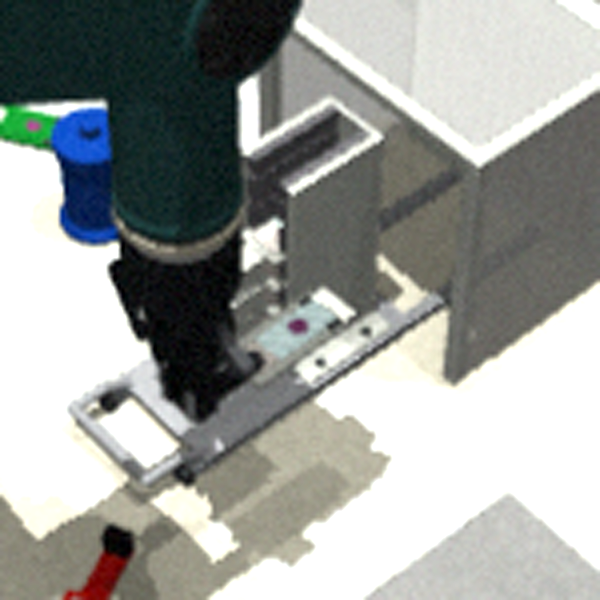

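drive_tool(
  commands=[
    {"claw": -1, "offset": [-2, 40, 2], "spin": 0.1},
    {"claw": -1, "offset": [-2, 80, 2], "spin": 0.1},
    {"claw": -1, "offset": [-2, 106, 2], "spin": 0.1},
    {"claw": -1, "offset": [10, 114, 2], "spin": 0.1},
    {"claw": -1, "offset": [18, 114, 2], "spin": 0.1},
    {"claw": -1, "offset": [18, 114, 2], "spin": 0.1},
    {"claw": -1, "offset": [18, 114, 2], "spin": 0.1},
  ],
)

```text
time_s: 30.3
ee_pos: [0.4312, 0.189, 0.1984]
eef_rot: [0.003, 0.707, -0.003, 0.707]
wrist_force: [0.1, -0.1, -0.5]
finger_gap: 0.217
```

```bash
python3 -c "
from h import *
go(.5405,.1900,.1985,89.65)
crop('side',265,110,365,220,6,'s27.png')"
```

```text
t 30.3 pos [0.4312 0.189  0.1984] jaw 89.54 q6 -1.3 F [ 0.1 -0.1 -0.5] gap 0.217 -> off [ -0.2   1.9 109.3] spin -0.11069524913008877
```

View pics/s27.png

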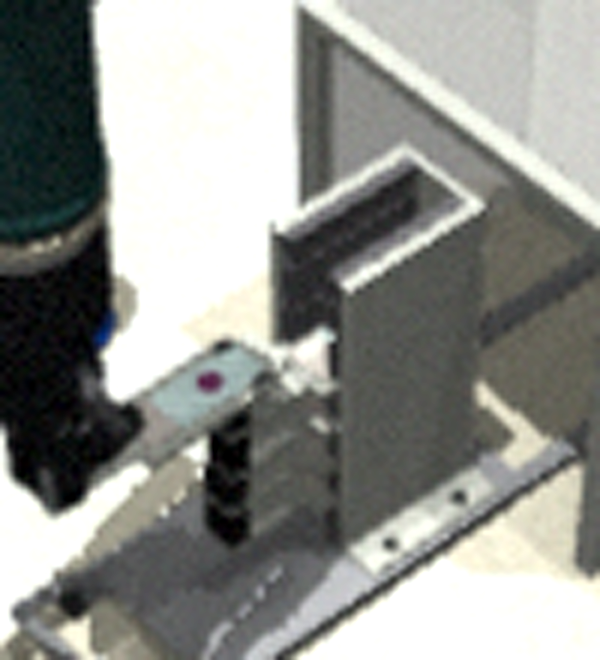

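Aligned with the fifth slot, so I'll advance.

drive_tool(
  commands=[
    {"claw": -1, "offset": [0, 1.8, 0], "spin": 0},
    {"claw": -1, "offset": [0, 1.8, 8], "spin": 0},
    {"claw": -1, "offset": [0, 1.8, 16], "spin": 0},
    {"claw": -1, "offset": [0, 1.8, 24], "spin": 0},
    {"claw": -1, "offset": [0, 1.8, 32], "spin": 0},
    {"claw": -1, "offset": [0, 1.8, 40], "spin": 0},
    {"claw": -1, "offset": [0, 1.8, 46], "spin": 0},
  ],
)

```text
time_s: 31.22
ee_pos: [0.4778, 0.1913, 0.1984]
eef_rot: [0.002, 0.707, -0.002, 0.707]
wrist_force: [0.0, 0.1, 0.0]
finger_gap: 0.217
```

```bash
python3 -c "
from h import *
go(.5405,.1900,.1985,89.65)
crop('side',265,110,365,220,6,'s28.png')"
```

```text
t 31.23 pos [0.4778 0.1913 0.1984] jaw 89.6 q6 -1.32 F [0.  0.1 0. ] gap 0.217 -> off [-0.1 -0.9 62.7] spin -0.050234772529094585
```

View pics/s28.png

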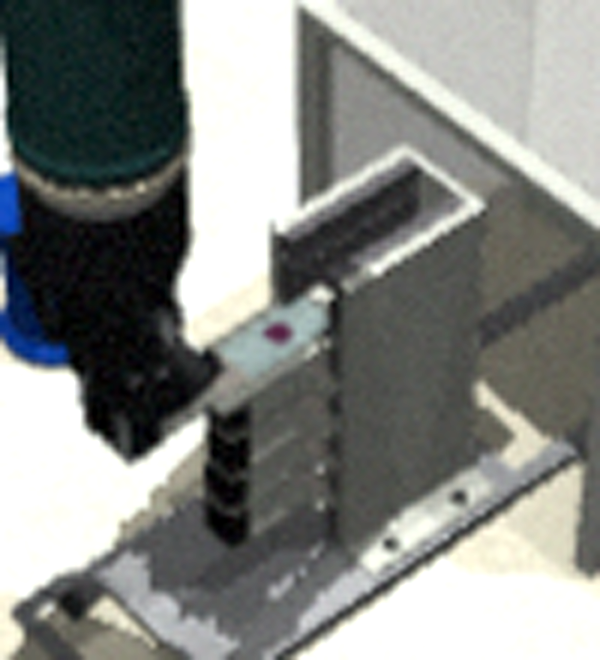

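drive_tool(
  commands=[
    {"claw": -1, "offset": [0, -0.7, 6], "spin": 0},
    {"claw": -1, "offset": [0, -0.7, 14], "spin": 0},
    {"claw": -1, "offset": [0, -0.7, 22], "spin": 0},
    {"claw": -1, "offset": [0, -0.7, 30], "spin": 0},
    {"claw": -1, "offset": [0, -0.7, 38], "spin": 0},
    {"claw": -1, "offset": [0, -0.7, 40], "spin": 0},
  ],
)

```text
time_s: 32.02
ee_pos: [0.518, 0.1904, 0.1985]
eef_rot: [0.003, 0.707, -0.003, 0.707]
wrist_force: [0.2, 0.0, -1.0]
finger_gap: 0.216
```

drive_tool(
  commands=[
    {"claw": -1, "offset": [0, 0, 6], "spin": 0},
    {"claw": -1, "offset": [0, 0, 12], "spin": 0},
    {"claw": -1, "offset": [0, 0, 15], "spin": 0},
    {"claw": -1, "offset": [0, 0, 18], "spin": 0},
    {"claw": -1, "offset": [0, 0, 18], "spin": 0},
  ],
)

```text
time_s: 32.65
ee_pos: [0.5354, 0.1902, 0.1985]
eef_rot: [0.002, 0.707, -0.003, 0.707]
wrist_force: [-0.6, -0.0, -0.7]
finger_gap: 0.219
```

drive_tool(
  commands=[
    {"claw": -1, "offset": [0, 0, 1], "spin": 0},
    {"claw": -1, "offset": [0, 0, 2], "spin": 0},
  ],
)

```text
time_s: 32.9
ee_pos: [0.5371, 0.1902, 0.1985]
eef_rot: [0.002, 0.707, -0.002, 0.707]
wrist_force: [0.1, 0.9, -0.5]
finger_gap: 0.217
```

drive_tool(
  commands=[
    {"claw": -1, "offset": [0, 0, 1], "spin": 0},
    {"claw": -1, "offset": [0, 0, 2], "spin": 0},
  ],
)

```text
time_s: 33.15
ee_pos: [0.5392, 0.1902, 0.1985]
eef_rot: [0.002, 0.707, -0.002, 0.707]
wrist_force: [0.4, 0.0, -0.6]
finger_gap: 0.219
```

drive_tool(
  commands=[
    {"claw": -1, "offset": [0, 0, 1], "spin": 0},
    {"claw": -1, "offset": [0, 0, 1.5], "spin": 0},
  ],
)

```text
time_s: 33.4
ee_pos: [0.5408, 0.1902, 0.1985]
eef_rot: [0.002, 0.707, -0.002, 0.707]
wrist_force: [-0.5, 0.1, -1.2]
finger_gap: 0.216
```

drive_tool(
  commands=[
    {"claw": -1, "offset": [0, 0, 1], "spin": 0},
    {"claw": -1, "offset": [0, 0, 1], "spin": 0},
  ],
)

```text
time_s: 33.65
ee_pos: [0.5413, 0.1902, 0.1983]
eef_rot: [0.002, 0.707, -0.002, 0.707]
wrist_force: [-2.0, 0.7, -1.1]
finger_gap: 0.217
```

drive_tool(
  commands=[
    {"claw": -1, "offset": [0, 0, 1], "spin": 0},
    {"claw": -1, "offset": [0, 0, 1.5], "spin": 0},
  ],
)

```text
time_s: 33.9
ee_pos: [0.5415, 0.1902, 0.198]
eef_rot: [0.002, 0.708, -0.003, 0.706]
wrist_force: [-6.2, 0.5, 0.8]
finger_gap: 0.215
```

drive_tool(
  commands=[
    {"claw": -1, "offset": [1.5, 0, 0], "spin": 0},
    {"claw": -1, "offset": [1.5, 0, 0], "spin": 0},
    {"claw": -0.3, "offset": [1.5, 0, 0], "spin": 0},
    {"claw": -0.2, "offset": [1.5, 0, 0], "spin": 0},
    {"claw": -0.2, "offset": [1.5, 0, 0], "spin": 0},
    {"claw": -0.2, "offset": [-20, 0, 0], "spin": 0},
    {"claw": -0.2, "offset": [-50, 0, -10], "spin": 0},
    {"claw": -0.2, "offset": [-50, -20, -60], "spin": 0},
    {"claw": -0.2, "offset": [-50, -75, -90], "spin": 0},
    {"claw": -0.2, "offset": [-50, -135, -90], "spin": 0},
    {"claw": 0, "offset": [-50, -195, -90], "spin": 3},
    {"claw": 0, "offset": [-50, -255, -90], "spin": 7},
  ],
)

```text
time_s: 35.4
ee_pos: [0.4517, -0.0662, 0.2491]
eef_rot: [0.046, 0.705, -0.046, 0.706]
wrist_force: [1.8, 0.1, -0.1]
finger_gap: 0.5
```

```bash
python3 -c "
from h import *
go(.4393,-.364,.031,82.5)
s=cams.capture('side');t=cams.capture('top');np.save('s4.npy',s);np.save('t4.npy',t)
crop('side',265,110,490,392,2.1,'s29.png',s);crop('top',230,110,490,260,3,'t29.png',t)"
```

```text
t 35.4 pos [ 0.4517 -0.0662  0.2491] jaw 82.5 q6 -1.74 F [ 1.8  0.1 -0.1] gap 0.5 -> off [ 218.3 -296.8   26.2] spin 0.002836002624178491
```

View pics/s29.png

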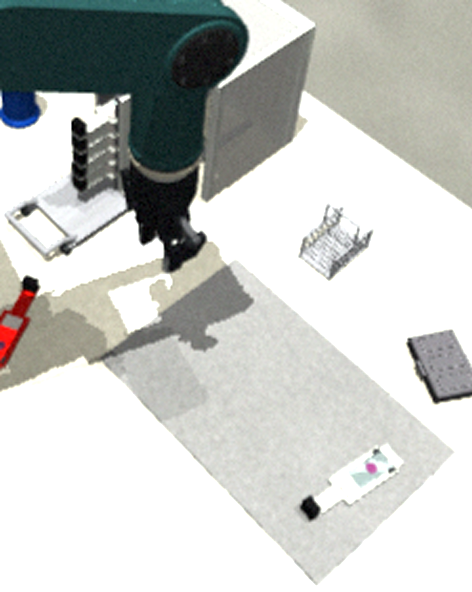

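View pics/t29.png

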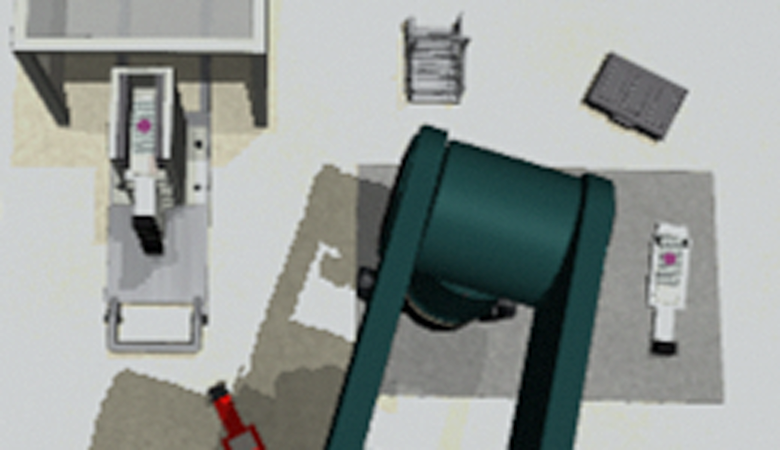

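drive_tool(
  commands=[
    {"claw": 0, "offset": [0, -60, 5], "spin": 0},
    {"claw": 0, "offset": [10, -120, 10], "spin": 0},
    {"claw": 0, "offset": [40, -180, 20], "spin": 0},
    {"claw": 0, "offset": [80, -240, 26], "spin": 0},
    {"claw": 0, "offset": [120, -296, 26], "spin": 0},
    {"claw": 0, "offset": [160, -296, 26], "spin": 0},
    {"claw": 0, "offset": [190, -296, 26], "spin": 0},
    {"claw": 0, "offset": [210, -296, 26], "spin": 0},
    {"claw": 0, "offset": [217, -296, 26], "spin": 0},
    {"claw": 0, "offset": [217, -296, 26], "spin": 0},
  ],
)

```text
time_s: 36.75
ee_pos: [0.4395, -0.3608, 0.0316]
eef_rot: [0.045, 0.706, -0.045, 0.706]
wrist_force: [1.1, 0.3, -0.2]
finger_gap: 0.495
```

```bash
python3 -c "
from h import *
go(.4393,-.364,.031,82.5)
crop('side',360,270,480,390,5,'s30.png')"
```

```text
t 36.75 pos [ 0.4395 -0.3608  0.0316] jaw 82.64 q6 -2.25 F [ 1.1  0.3 -0.2] gap 0.495 -> off [ 0.6 -3.2  0.2] spin 0.13947571639133116
```

View pics/s30.png

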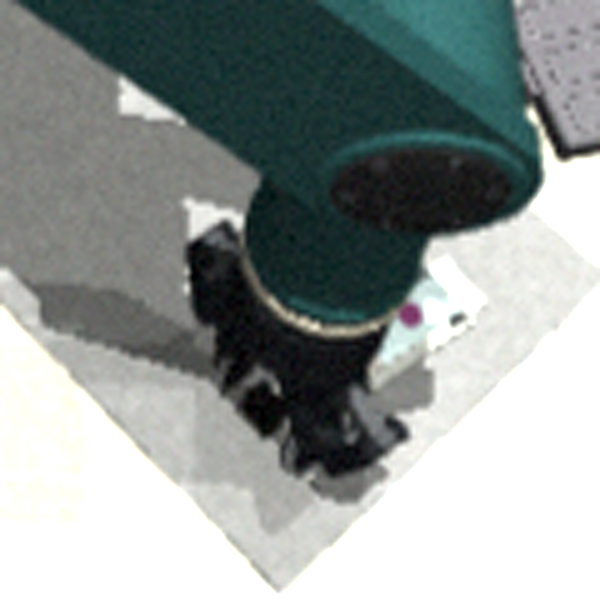

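drive_tool(
  commands=[
    {"claw": 0, "offset": [0, -3.2, 0], "spin": 0},
    {"claw": -0.6, "offset": [0, -3.2, 0], "spin": 0},
    {"claw": -1, "offset": [0, -3.2, 0], "spin": 0},
    {"claw": -1, "offset": [0, -3.2, 0], "spin": 0},
    {"claw": -1, "offset": [0, -3.2, 0], "spin": 0},
    {"claw": -1, "offset": [0, -3.2, 0], "spin": 0},
  ],
)

```text
time_s: 37.55
ee_pos: [0.4391, -0.3648, 0.0326]
eef_rot: [0.045, 0.705, -0.046, 0.706]
wrist_force: [-0.7, -0.5, 5.7]
finger_gap: 0.214
```

```bash
python3 -c "
from h import *
go(.432,.1,.25,89.65)"
```

```text
t 37.55 pos [ 0.4391 -0.3648  0.0326] jaw 82.6 q6 -2.26 F [-0.7 -0.5  5.7] gap 0.214 -> off [-218.1  459.8  -66.6] spin -7.046550661317298
```

drive_tool(
  commands=[
    {"claw": -1, "offset": [-20, 0, 0], "spin": 0},
    {"claw": -1, "offset": [-60, 0, 0], "spin": 0},
    {"claw": -1, "offset": [-115, 10, 0], "spin": 0},
    {"claw": -1, "offset": [-165, 45, 0], "spin": -2},
    {"claw": -1, "offset": [-205, 95, -10], "spin": -4},
    {"claw": -1, "offset": [-218, 150, -20], "spin": -7},
    {"claw": -1, "offset": [-218, 205, -30], "spin": -7},
    {"claw": -1, "offset": [-218, 260, -40], "spin": -7},
    {"claw": -1, "offset": [-218, 315, -50], "spin": -7},
    {"claw": -1, "offset": [-218, 370, -57], "spin": -7},
    {"claw": -1, "offset": [-218, 420, -63], "spin": -7},
    {"claw": -1, "offset": [-218, 450, -66], "spin": -7},
  ],
)

```text
time_s: 39.05
ee_pos: [0.4304, 0.0926, 0.2497]
eef_rot: [0.002, 0.707, -0.002, 0.707]
wrist_force: [1.4, -0.2, -0.5]
finger_gap: 0.219
```

```bash
python3 -c "
from h import *
go(.432,.1905,.2485,89.65)
crop('side',250,90,400,240,4,'s31.png')"
```

```text
t 39.05 pos [0.4304 0.0926 0.2497] jaw 89.7 q6 -1.51 F [ 1.4 -0.2 -0.5] gap 0.219 -> off [ 1.2 97.9  1.1] spin 0.05220807939281258
```

View pics/s31.png

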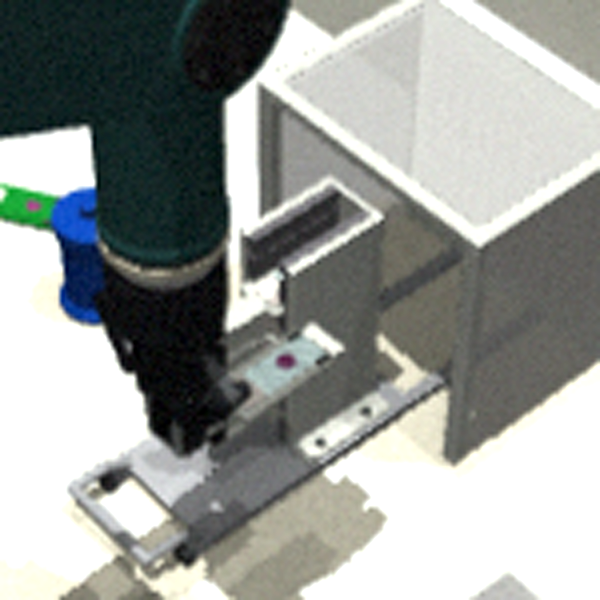

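drive_tool(
  commands=[
    {"claw": -1, "offset": [0, 40, 0], "spin": 0},
    {"claw": -1, "offset": [0, 75, 0], "spin": 0},
    {"claw": -1, "offset": [4, 94, 0], "spin": 0},
    {"claw": -1, "offset": [14, 99, 0], "spin": 0},
    {"claw": -1, "offset": [21, 99, 0], "spin": 0},
    {"claw": -1, "offset": [21, 99, 0], "spin": 0},
    {"claw": -1, "offset": [21, 99, 0], "spin": 0},
  ],
)

```text
time_s: 39.98
ee_pos: [0.432, 0.1888, 0.2285]
eef_rot: [0.003, 0.707, -0.003, 0.707]
wrist_force: [-0.3, 0.2, -0.6]
finger_gap: 0.213
```

```bash
python3 -c "
from h import *
go(.5405,.1900,.2285,89.65)
crop('side',265,90,365,200,6,'s32.png')"
```

```text
t 39.98 pos [0.432  0.1888 0.2285] jaw 89.55 q6 -1.3 F [-0.3  0.2 -0.6] gap 0.213 -> off [ -0.    2.1 108.5] spin -0.10351752553425797
```

View pics/s32.png

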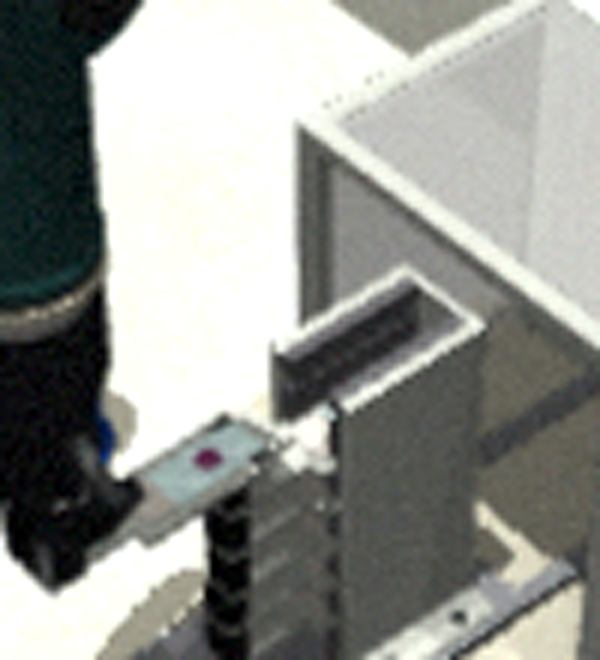

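drive_tool(
  commands=[
    {"claw": -1, "offset": [0, 2, 0], "spin": 0},
    {"claw": -1, "offset": [0, 2, 8], "spin": 0},
    {"claw": -1, "offset": [0, 2, 16], "spin": 0},
    {"claw": -1, "offset": [0, 2, 24], "spin": 0},
    {"claw": -1, "offset": [0, 2, 32], "spin": 0},
    {"claw": -1, "offset": [0, 2, 40], "spin": 0},
    {"claw": -1, "offset": [0, 2, 46], "spin": 0},
  ],
)

```text
time_s: 40.9
ee_pos: [0.4785, 0.1911, 0.2284]
eef_rot: [0.002, 0.707, -0.003, 0.707]
wrist_force: [1.5, 0.2, -1.4]
finger_gap: 0.216
```

```bash
python3 -c "
from h import *
go(.5405,.1900,.2285,89.65)
crop('side',265,90,365,200,6,'s33.png')"
```

```text
t 40.9 pos [0.4785 0.1911 0.2284] jaw 89.6 q6 -1.32 F [ 1.5  0.2 -1.4] gap 0.216 -> off [-0.1 -0.7 62. ] spin -0.052490925344713446
```

View pics/s33.png

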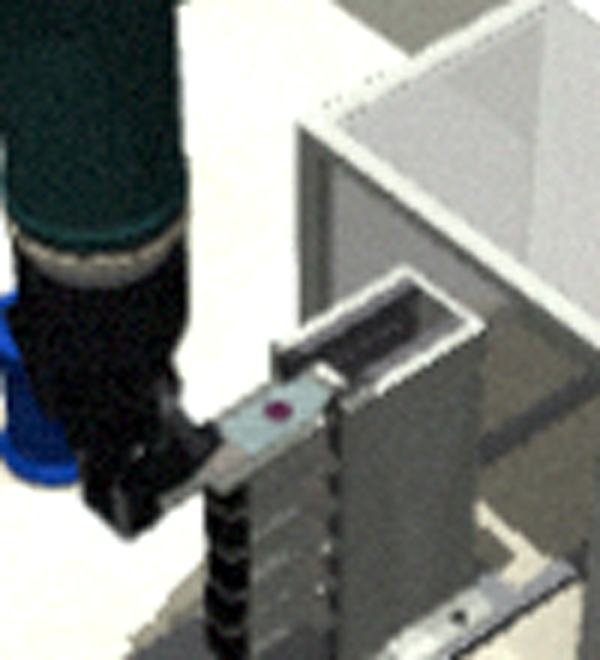

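drive_tool(
  commands=[
    {"claw": -1, "offset": [0, -0.5, 6], "spin": 0},
    {"claw": -1, "offset": [0, -0.5, 14], "spin": 0},
    {"claw": -1, "offset": [0, -0.5, 22], "spin": 0},
    {"claw": -1, "offset": [0, -0.5, 30], "spin": 0},
    {"claw": -1, "offset": [0, -0.5, 38], "spin": 0},
    {"claw": -1, "offset": [0, -0.5, 40], "spin": 0},
  ],
)

```text
time_s: 41.7
ee_pos: [0.5186, 0.1904, 0.2285]
eef_rot: [0.002, 0.707, -0.003, 0.707]
wrist_force: [0.7, -0.1, -1.9]
finger_gap: 0.218
```

drive_tool(
  commands=[
    {"claw": -1, "offset": [0, 0, 6], "spin": 0},
    {"claw": -1, "offset": [0, 0, 12], "spin": 0},
    {"claw": -1, "offset": [0, 0, 15], "spin": 0},
    {"claw": -1, "offset": [0, 0, 17], "spin": 0},
    {"claw": -1, "offset": [0, 0, 17], "spin": 0},
  ],
)

```text
time_s: 42.32
ee_pos: [0.5349, 0.1903, 0.2285]
eef_rot: [0.002, 0.707, -0.002, 0.707]
wrist_force: [-0.6, -0.2, -1.5]
finger_gap: 0.216
```

drive_tool(
  commands=[
    {"claw": -1, "offset": [0, 0, 1], "spin": 0},
    {"claw": -1, "offset": [0, 0, 2], "spin": 0},
  ],
)

```text
time_s: 42.58
ee_pos: [0.5368, 0.1903, 0.2285]
eef_rot: [0.002, 0.707, -0.002, 0.707]
wrist_force: [0.3, 0.7, -1.3]
finger_gap: 0.218
```

drive_tool(
  commands=[
    {"claw": -1, "offset": [0, 0, 1], "spin": 0},
    {"claw": -1, "offset": [0, 0, 1.5], "spin": 0},
  ],
)

```text
time_s: 42.82
ee_pos: [0.5384, 0.1903, 0.2285]
eef_rot: [0.002, 0.707, -0.002, 0.707]
wrist_force: [0.7, -0.5, -1.5]
finger_gap: 0.212
```

drive_tool(
  commands=[
    {"claw": -1, "offset": [0, 0, 1], "spin": 0},
    {"claw": -1, "offset": [0, 0, 1.5], "spin": 0},
  ],
)

```text
time_s: 43.08
ee_pos: [0.5399, 0.1902, 0.2285]
eef_rot: [0.002, 0.707, -0.002, 0.707]
wrist_force: [0.3, 0.5, -1.2]
finger_gap: 0.219
```

drive_tool(
  commands=[
    {"claw": -1, "offset": [0, 0, 1], "spin": 0},
    {"claw": -1, "offset": [0, 0, 1.5], "spin": 0},
  ],
)

```text
time_s: 43.32
ee_pos: [0.5414, 0.1902, 0.2285]
eef_rot: [0.002, 0.707, -0.002, 0.707]
wrist_force: [0.3, 0.7, -1.2]
finger_gap: 0.217
```

drive_tool(
  commands=[
    {"claw": -1, "offset": [0, 0, 1], "spin": 0},
    {"claw": -1, "offset": [0, 0, 1], "spin": 0},
  ],
)

```text
time_s: 43.58
ee_pos: [0.542, 0.1902, 0.2284]
eef_rot: [0.002, 0.707, -0.002, 0.707]
wrist_force: [-1.1, 0.5, -1.6]
finger_gap: 0.218
```

drive_tool(
  commands=[
    {"claw": -1, "offset": [0, 0, 1], "spin": 0},
    {"claw": -1, "offset": [0, 0, 1.5], "spin": 0},
  ],
)

```text
time_s: 43.82
ee_pos: [0.5422, 0.1902, 0.228]
eef_rot: [0.002, 0.708, -0.003, 0.706]
wrist_force: [-7.6, 0.3, 0.2]
finger_gap: 0.218
```

drive_tool(
  commands=[
    {"claw": -1, "offset": [0, 0, 0.5], "spin": 0},
    {"claw": -1, "offset": [0, 0, 0.5], "spin": 0},
  ],
)

```text
time_s: 44.08
ee_pos: [0.5423, 0.1902, 0.2279]
eef_rot: [0.002, 0.709, -0.003, 0.706]
wrist_force: [-6.7, 0.4, -0.0]
finger_gap: 0.215
```

Home. Release and retreat to the side.

drive_tool(
  commands=[
    {"claw": -1, "offset": [1.5, 0, 0], "spin": 0},
    {"claw": -1, "offset": [1.5, 0, 0], "spin": 0},
    {"claw": -0.3, "offset": [1.5, 0, 0], "spin": 0},
    {"claw": -0.2, "offset": [1.5, 0, 0], "spin": 0},
    {"claw": -0.2, "offset": [1.5, 0, 0], "spin": 0},
    {"claw": -0.2, "offset": [-20, 0, 0], "spin": 0},
    {"claw": -0.2, "offset": [-50, 0, -10], "spin": 0},
    {"claw": -0.2, "offset": [-50, -20, -60], "spin": 0},
    {"claw": -0.2, "offset": [-50, -75, -90], "spin": 0},
    {"claw": -0.2, "offset": [-50, -135, -90], "spin": 0},
    {"claw": -0.2, "offset": [-50, -195, -90], "spin": 0},
    {"claw": -0.2, "offset": [-50, -255, -90], "spin": 0},
  ],
)

```text
time_s: 45.58
ee_pos: [0.4528, -0.0661, 0.2791]
eef_rot: [0.002, 0.706, -0.003, 0.708]
wrist_force: [0.9, 0.1, -0.1]
finger_gap: 0.4
```

drive_tool(
  commands=[
    {"claw": -0.2, "offset": [0, -60, 20], "spin": 10},
    {"claw": -0.2, "offset": [0, -120, 20], "spin": 20},
    {"claw": -0.2, "offset": [0, -160, 20], "spin": 30},
    {"claw": -0.2, "offset": [0, -160, 20], "spin": 30},
  ],
)

```text
time_s: 46.08
ee_pos: [0.4719, -0.2275, 0.2786]
eef_rot: [0.187, 0.681, -0.187, 0.682]
wrist_force: [-0.1, 0.8, 0.2]
finger_gap: 0.4
```

```bash
python3 -c "
from h import *
go(.4365,.19,.036,90)
s=cams.capture('side');t=cams.capture('top');np.save('s5.npy',s);np.save('t5.npy',t)
crop('side',255,110,345,210,6,'s34.png',s);crop('top',250,110,320,240,4.5,'t34.png',t)"
```

```text
t 46.08 pos [ 0.4719 -0.2275  0.2786] jaw 59.34 q6 -1.62 F [-0.1  0.8  0.2] gap 0.4 -> off [ 241.9  341.3 -243.8] spin -30.661484973643283
```

View pics/s34.png

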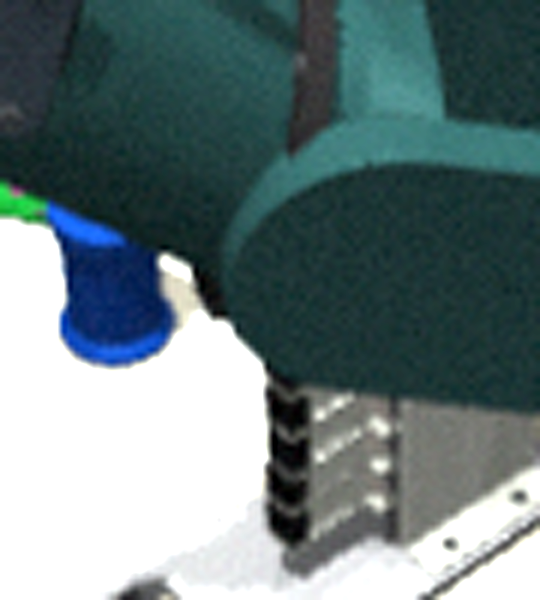

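View pics/t34.png

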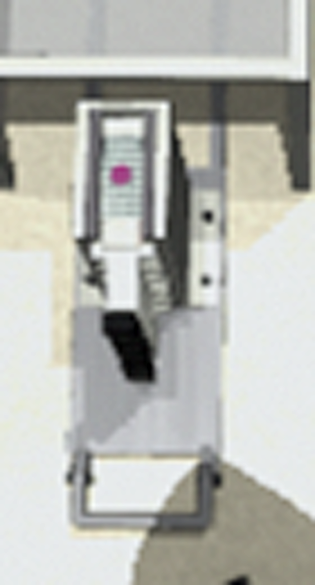

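```bash
python3 -c "
from h import *
go(.4375,.189,.16,-.5)
go(.4375,.189,.0366,-.5)"
```

```text
t 46.17 pos [ 0.4714 -0.2244  0.2784] jaw 59.62 q6 -1.62 F [-0.3 -0.7 -0.5] gap 0.401 -> off [ 118.6  339.4 -238.3] spin 60.118224495489535
t 46.17 pos [ 0.4714 -0.2244  0.2784] jaw 59.62 q6 -1.62 F [-0.3 -0.7 -0.5] gap 0.401 -> off [ 242.   339.4 -238.2] spin 60.118224495489535
```

drive_tool(
  commands=[
    {"claw": -0.06, "offset": [0, 50, -40], "spin": 10},
    {"claw": -0.06, "offset": [0, 100, -75], "spin": 20},
    {"claw": -0.06, "offset": [0, 150, -110], "spin": 30},
    {"claw": -0.06, "offset": [0, 200, -145], "spin": 40},
    {"claw": -0.06, "offset": [0, 250, -180], "spin": 50},
    {"claw": -0.06, "offset": [20, 295, -210], "spin": 60},
    {"claw": -0.06, "offset": [50, 325, -229], "spin": 60},
    {"claw": -0.06, "offset": [90, 339, -238], "spin": 60},
    {"claw": -0.06, "offset": [118, 339, -238], "spin": 60},
    {"claw": -0.06, "offset": [118, 339, -238], "spin": 60},
    {"claw": -0.06, "offset": [118, 339, -238], "spin": 60},
  ],
)

```text
time_s: 47.55
ee_pos: [0.4379, 0.189, 0.1615]
eef_rot: [0.502, 0.498, -0.501, 0.499]
wrist_force: [-0.6, 0.9, -0.2]
finger_gap: 0.472
```

```bash
python3 -c "
from h import *
go(.4375,.189,.0366,-.5)
s=cams.capture('side');crop('side',240,110,360,250,5,'s35.png',s)"
```

```text
t 47.55 pos [0.4379 0.189  0.1615] jaw -0.33 q6 0.27 F [-0.6  0.9 -0.2] gap 0.472 -> off [124.9  -0.6   0.1] spin 0.17393288837796206
```

View pics/s35.png

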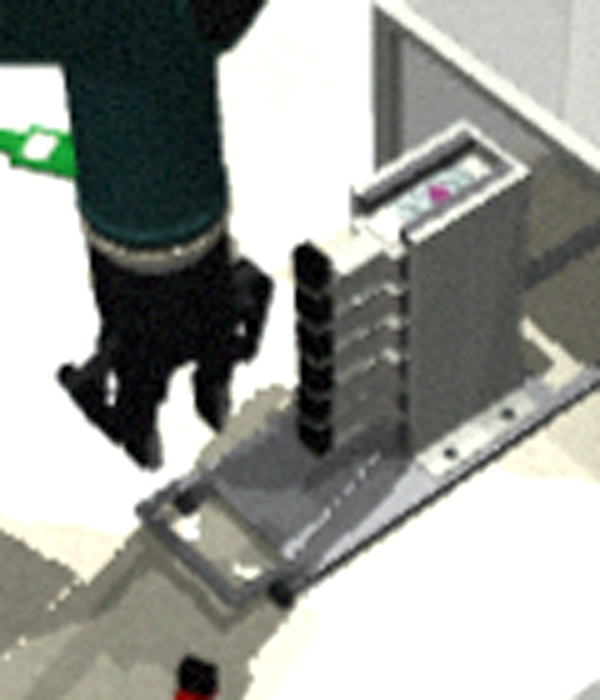

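drive_tool(
  commands=[
    {"claw": -0.06, "offset": [30, -1, 0], "spin": 0},
    {"claw": -0.06, "offset": [60, -1, 0], "spin": 0},
    {"claw": -0.06, "offset": [90, -1, 0], "spin": 0},
    {"claw": -0.06, "offset": [115, -1, 0], "spin": 0},
    {"claw": -0.06, "offset": [125, -1, 0], "spin": 0},
    {"claw": -0.06, "offset": [125, -1, 0], "spin": 0},
  ],
)

```text
time_s: 48.35
ee_pos: [0.4373, 0.1884, 0.036]
eef_rot: [0.502, 0.498, -0.502, 0.498]
wrist_force: [-0.1, -0.4, 0.5]
finger_gap: 0.474
```

```bash
python3 -c "
from h import *
go(.4375,.189,.0366,-.5)
s=cams.capture('side');crop('side',230,90,350,230,5,'s36.png',s)"
```

```text
t 48.35 pos [0.4373 0.1884 0.036 ] jaw -0.42 q6 0.27 F [-0.1 -0.4  0.5] gap 0.474 -> off [-0.6  0.2 -0.6] spin 0.08118806702660208
```

View pics/s36.png

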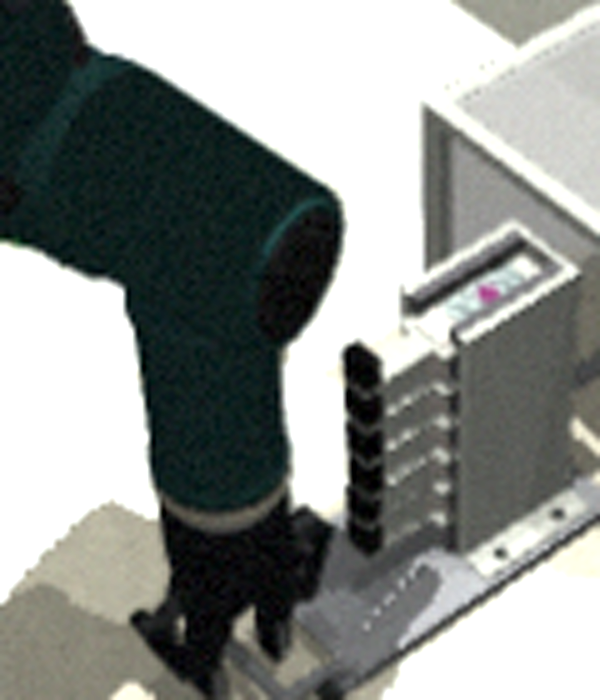

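drive_tool(
  commands=[
    {"claw": -0.5, "offset": [0, 0.3, 0], "spin": 0},
    {"claw": -1, "offset": [0, 0.3, 0], "spin": 0},
    {"claw": -1, "offset": [0, 0.3, 0], "spin": 0},
    {"claw": -1, "offset": [0, 0.3, 0], "spin": 0},
    {"claw": -1, "offset": [0, 0.3, 0], "spin": 0},
  ],
  force=40,
)

```text
time_s: 49.02
ee_pos: [0.438, 0.1887, 0.0365]
eef_rot: [0.502, 0.498, -0.501, 0.499]
wrist_force: [-0.5, -0.7, 7.0]
finger_gap: 0.1
```

drive_tool(
  commands=[
    {"claw": -1, "offset": [0, 2, 0], "spin": 0},
    {"claw": -1, "offset": [0, 5, 0], "spin": 0},
    {"claw": -1, "offset": [0, 10, 0], "spin": 0},
    {"claw": -1, "offset": [0, 16, 0], "spin": 0},
    {"claw": -1, "offset": [0, 23, 0], "spin": 0},
    {"claw": -1, "offset": [0, 30, 0], "spin": 0},
    {"claw": -1, "offset": [0, 37, 0], "spin": 0},
    {"claw": -1, "offset": [0, 44, 0], "spin": 0},
    {"claw": -1, "offset": [0, 50, 0], "spin": 0},
    {"claw": -1, "offset": [0, 55, 0], "spin": 0},
    {"claw": -1, "offset": [0, 58, 0], "spin": 0},
    {"claw": -1, "offset": [0, 60, 0], "spin": 0},
  ],
)

```text
time_s: 50.52
ee_pos: [0.4949, 0.1882, 0.0364]
eef_rot: [-0.501, -0.499, 0.503, -0.497]
wrist_force: [-7.4, 1.1, 13.1]
finger_gap: 0.096
```

```bash
python3 -c "
from h import *
go(.5877,.188,.0366,-.5)
s=cams.capture('side');crop('side',250,80,370,220,5,'s37.png',s)"
```

```text
t 50.52 pos [0.4949 0.1882 0.0364] jaw -0.41 q6 0.24 F [-7.4  1.1 13.1] gap 0.096 -> off [-0.5 92.8 -0.4] spin 0.09187873448361472
```

View pics/s37.png

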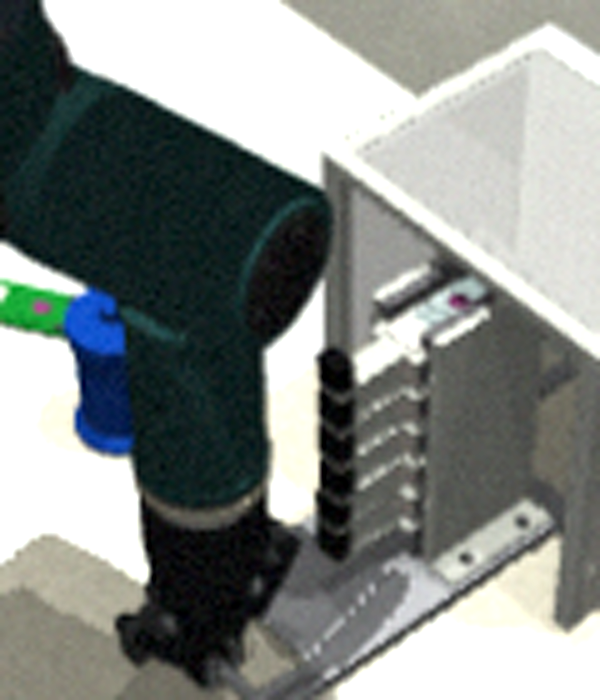

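drive_tool(
  commands=[
    {"claw": -1, "offset": [0, 2, 0], "spin": 0},
    {"claw": -1, "offset": [0, 5, 0], "spin": 0},
    {"claw": -1, "offset": [0, 10, 0], "spin": 0},
    {"claw": -1, "offset": [0, 16, 0], "spin": 0},
    {"claw": -1, "offset": [0, 23, 0], "spin": 0},
    {"claw": -1, "offset": [0, 30, 0], "spin": 0},
    {"claw": -1, "offset": [0, 37, 0], "spin": 0},
    {"claw": -1, "offset": [0, 44, 0], "spin": 0},
    {"claw": -1, "offset": [0, 51, 0], "spin": 0},
    {"claw": -1, "offset": [0, 58, 0], "spin": 0},
    {"claw": -1, "offset": [0, 63, 0], "spin": 0},
    {"claw": -1, "offset": [0, 66, 0], "spin": 0},
  ],
)

```text
time_s: 52.08
ee_pos: [0.561, 0.1877, 0.0364]
eef_rot: [-0.501, -0.499, 0.503, -0.497]
wrist_force: [-7.0, 0.6, 12.7]
finger_gap: 0.099
```

```bash
python3 -c "
from h import *
go(.5877,.188,.0366,-.5)
s=cams.capture('side');crop('side',250,80,390,220,5,'s38.png',s)"
```

```text
t 52.08 pos [0.561  0.1877 0.0364] jaw -0.4 q6 0.21 F [-7.   0.6 12.7] gap 0.099 -> off [-0.3 26.7 -0.4] spin 0.10282170654927825
```

View pics/s38.png

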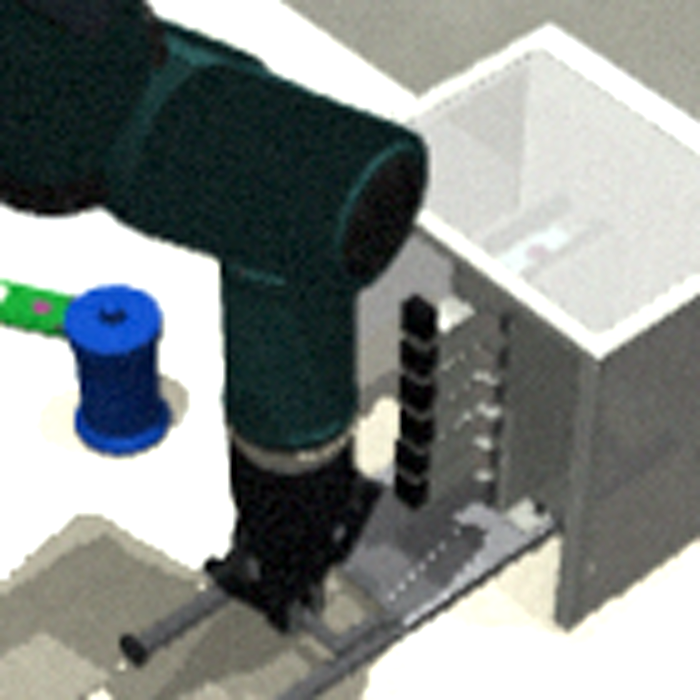

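drive_tool(
  commands=[
    {"claw": -1, "offset": [0, 2, 0], "spin": 0},
    {"claw": -1, "offset": [0, 5, 0], "spin": 0},
    {"claw": -1, "offset": [0, 9, 0], "spin": 0},
    {"claw": -1, "offset": [0, 14, 0], "spin": 0},
    {"claw": -1, "offset": [0, 18, 0], "spin": 0},
    {"claw": -1, "offset": [0, 21, 0], "spin": 0},
    {"claw": -1, "offset": [0, 23, 0], "spin": 0},
    {"claw": -1, "offset": [0, 24, 0], "spin": 0},
  ],
)

```text
time_s: 53.12
ee_pos: [0.5848, 0.1876, 0.0365]
eef_rot: [-0.501, -0.499, 0.503, -0.497]
wrist_force: [-7.1, 1.2, 11.0]
finger_gap: 0.097
```

drive_tool(
  commands=[
    {"claw": -1, "offset": [0, 1, 0], "spin": 0},
    {"claw": -1, "offset": [0, 2, 0], "spin": 0},
    {"claw": -1, "offset": [0, 3, 0], "spin": 0},
  ],
)

```text
time_s: 53.5
ee_pos: [0.5877, 0.1875, 0.0364]
eef_rot: [-0.501, -0.499, 0.503, -0.497]
wrist_force: [-8.0, 0.0, 11.3]
finger_gap: 0.1
```

drive_tool(
  commands=[
    {"claw": -1, "offset": [0, 1, 0], "spin": 0},
    {"claw": -1, "offset": [0, 2, 0], "spin": 0},
    {"claw": -1, "offset": [0, 2, 0], "spin": 0},
  ],
)

```text
time_s: 53.88
ee_pos: [0.588, 0.1875, 0.0364]
eef_rot: [-0.5, -0.5, 0.504, -0.497]
wrist_force: [-10.7, 0.2, 15.4]
finger_gap: 0.101
```

drive_tool(
  commands=[
    {"claw": -1, "offset": [0, 2, 0], "spin": 0},
    {"claw": -1, "offset": [0, 3, 0], "spin": 0},
    {"claw": -1, "offset": [0, 3, 0], "spin": 0},
  ],
)

```text
time_s: 54.25
ee_pos: [0.5881, 0.1875, 0.0363]
eef_rot: [-0.498, -0.501, 0.505, -0.495]
wrist_force: [-17.1, 1.6, 21.6]
finger_gap: 0.102
```

drive_tool(
  commands=[
    {"claw": -1, "offset": [0, -3, 0], "spin": 0},
    {"claw": -1, "offset": [0, -4, 0], "spin": 0},
  ],
)

```text
time_s: 54.5
ee_pos: [0.5879, 0.1875, 0.0364]
eef_rot: [-0.5, -0.499, 0.503, -0.497]
wrist_force: [-7.3, 0.5, 11.8]
finger_gap: 0.096
```

drive_tool(
  commands=[
    {"claw": -0.2, "offset": [0, 0, 0], "spin": 0},
    {"claw": -0.2, "offset": [0, 0, 0], "spin": 0},
    {"claw": -0.2, "offset": [0, 0, 0], "spin": 0},
    {"claw": -0.2, "offset": [-20, 0, 0], "spin": 0},
    {"claw": -0.2, "offset": [-60, 0, 0], "spin": 0},
    {"claw": -0.2, "offset": [-80, -30, 0], "spin": 0},
    {"claw": -0.2, "offset": [-120, -80, 10], "spin": 0},
    {"claw": -0.2, "offset": [-170, -120, 40], "spin": 0},
    {"claw": -0.2, "offset": [-200, -130, 100], "spin": 0},
    {"claw": -0.2, "offset": [-200, -130, 160], "spin": 0},
    {"claw": -0.2, "offset": [-200, -130, 220], "spin": 0},
    {"claw": -0.2, "offset": [-200, -130, 280], "spin": 0},
  ],
)

```text
time_s: 56.0
ee_pos: [0.4592, -0.0893, 0.2361]
eef_rot: [0.502, 0.498, -0.501, 0.499]
wrist_force: [1.6, -0.1, 0.7]
finger_gap: 0.404
```

drive_tool(
  commands=[
    {"claw": -0.2, "offset": [0, 0, 60], "spin": 0},
    {"claw": -0.2, "offset": [0, 0, 120], "spin": 0},
    {"claw": -0.2, "offset": [0, 0, 150], "spin": 0},
    {"claw": -0.2, "offset": [0, 0, 150], "spin": 0},
  ],
)

```text
time_s: 56.5
ee_pos: [0.4582, -0.2397, 0.2354]
eef_rot: [-0.503, -0.497, 0.503, -0.498]
wrist_force: [0.1, 0.7, 0.3]
finger_gap: 0.398
```

```bash
python3 -c "
from h import *
go(.5877,.188,.0366,-.5)
s=cams.capture('side');t=cams.capture('top');np.save('s6.npy',s);np.save('t6.npy',t)
crop('side',220,80,490,392,1.9,'s39.png',s);crop('side',270,80,420,240,3.7,'s39b.png',s);crop('top',140,60,480,300,2.3,'t39.png',t)"
```

```text
t 56.5 pos [ 0.4582 -0.2397  0.2354] jaw -0.59 q6 -0.6 F [0.1 0.7 0.3] gap 0.398 -> off [ 198.6  125.  -429.2] spin -0.0920933816099847
```

View pics/s39.png

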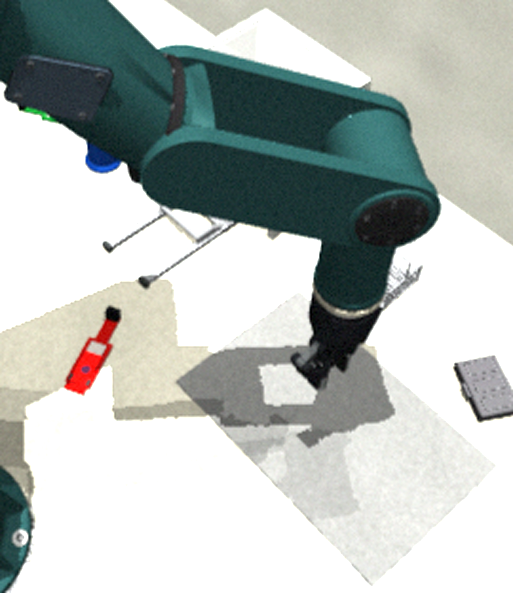

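View pics/s39b.png

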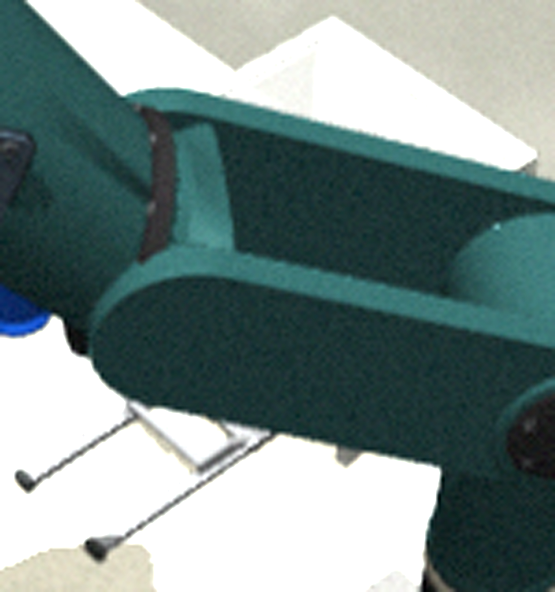

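View pics/t39.png

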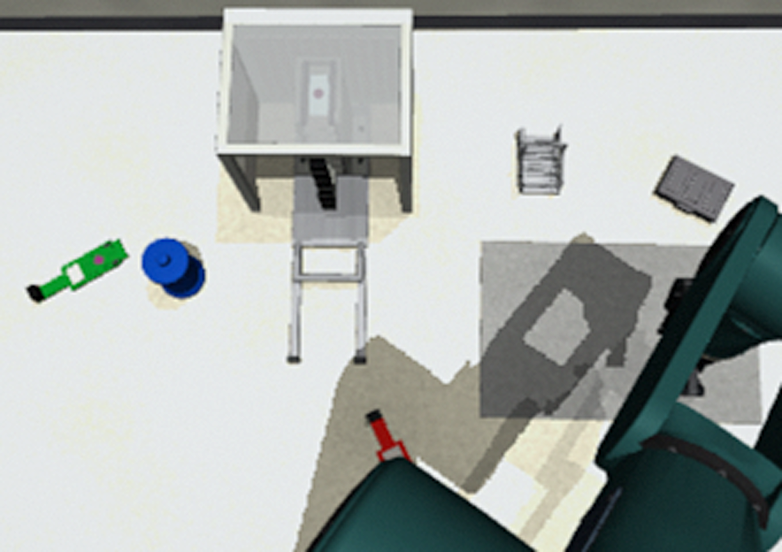

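drive_tool(
  commands=[
    {"claw": -0.2, "offset": [-60, 0, -60], "spin": 0},
    {"claw": -0.2, "offset": [-85, 0, -120], "spin": 0},
    {"claw": -0.2, "offset": [-85, 0, -180], "spin": 0},
    {"claw": -0.2, "offset": [-85, 0, -240], "spin": 0},
    {"claw": -0.2, "offset": [-85, 0, -300], "spin": 0},
    {"claw": -0.2, "offset": [-85, 0, -360], "spin": 0},
    {"claw": -0.2, "offset": [-85, 0, -420], "spin": 0},
    {"claw": -0.2, "offset": [-85, -20, -480], "spin": 0},
    {"claw": -0.2, "offset": [-85, -50, -540], "spin": 0},
    {"claw": -0.2, "offset": [-85, -90, -600], "spin": 0},
    {"claw": -0.2, "offset": [-85, -130, -660], "spin": 0},
    {"claw": -0.2, "offset": [-85, -180, -720], "spin": 0},
  ],
)

```text
time_s: 58.1
ee_pos: [0.3092, 0.4477, 0.3205]
eef_rot: [-0.501, -0.499, 0.501, -0.499]
wrist_force: [0.7, 0.5, 0.9]
finger_gap: 0.401
```

drive_tool(
  commands=[
    {"claw": -0.2, "offset": [0, -40, -50], "spin": 0},
    {"claw": -0.2, "offset": [0, -60, -80], "spin": 0},
    {"claw": -0.2, "offset": [0, -60, -80], "spin": 0},
    {"claw": -0.2, "offset": [0, -60, -80], "spin": 0},
  ],
)

```text
time_s: 58.6
ee_pos: [0.2519, 0.5255, 0.3202]
eef_rot: [-0.501, -0.498, 0.502, -0.499]
wrist_force: [-0.2, 0.1, -0.8]
finger_gap: 0.4
```

```bash
python3 -c "
from h import *
go(.5877,.188,.0366,-.5)
s=cams.capture('side');t=cams.capture('top');np.save('s7.npy',s);np.save('t7.npy',t)
crop('side',220,80,490,392,1.9,'s40.png',s);crop('side',270,80,420,240,3.7,'s40b.png',s);crop('top',140,60,480,300,2.3,'t40.png',t);crop('top',225,55,335,225,3.5,'t40b.png',t)"
```

```text
t 58.6 pos [0.2519 0.5255 0.3202] jaw -0.29 q6 1.01 F [-0.2  0.1 -0.8] gap 0.4 -> off [284.  337.6 335.4] spin 0.21053074839755936
```

View pics/s40.png

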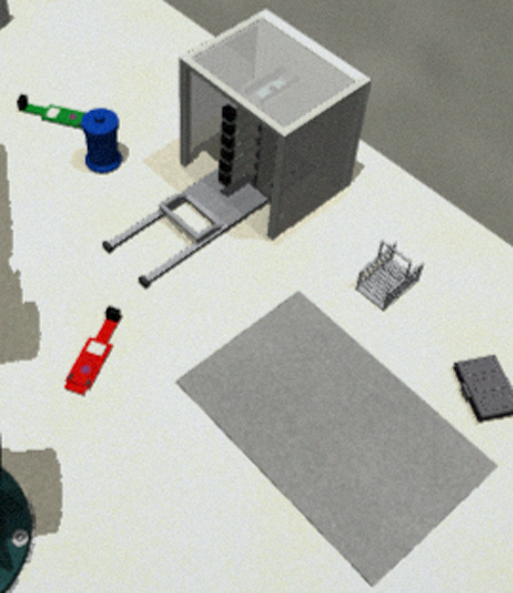

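View pics/s40b.png

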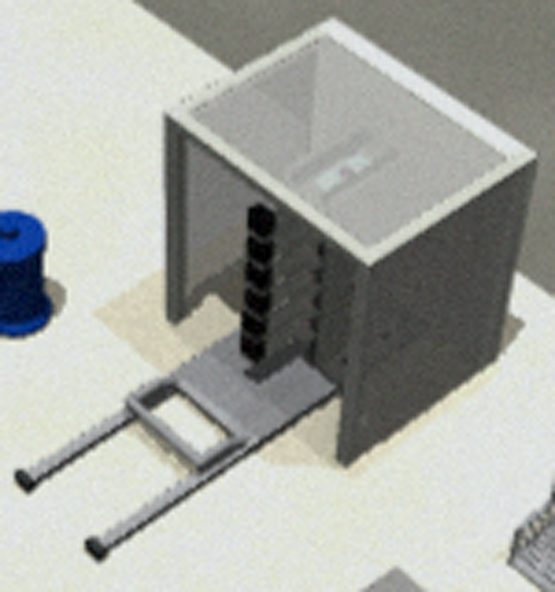

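View pics/t40b.png

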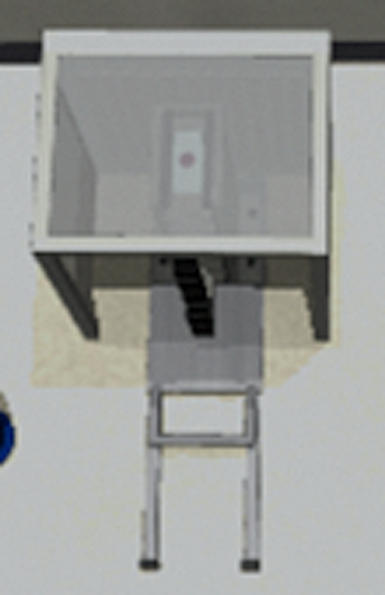

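Run:
```python
from h import *
for n,a,b in(("side","s0","s7"),("top","t0","t7")):
    A,B=np.load(a+".npy"),np.load(b+".npy");g=cv2.cvtColor(B,cv2.COLOR_RGB2GRAY)
    boxes=dict(side=dict(handle=(300,170,340,215),jar=(260,130,290,175),holder=(402,200,446,245),mailer=(455,262,500,305),red=(250,238,290,290),green=(225,125,262,150)),top=dict(handle=(262,160,302,190),jar=(198,160,232,192),holder=(358,105,392,148),mailer=(420,122,464,160),green=(145,160,198,195)))[n]
    f=B[...,:].mean()/A.mean()
    for k,(x0,y0,x1,y1) in boxes.items():
        ga=cv2.cvtColor(A,cv2.COLOR_RGB2GRAY)[y0:y1,x0:x1].astype(np.float32);gb=g[y0:y1,x0:x1].astype(np.float32)
        print(n,k,"shift px",np.round(cv2.phaseCorrelate(ga,gb)[0],2),round(cv2.phaseCorrelate(ga,gb)[1],2))
    im=B.copy();x0,y0,x1,y1=(320,110,365,190) if n=="side" else (255,100,310,170)
    k=9 if n=="side" else 8
    big=cv2.resize(im[y0:y1,x0:x1,::-1],None,fx=k if n=="top" else 7,fy=k if n=="top" else 7,interpolation=cv2.INTER_CUBIC);k=k if n=="top" else 7
    big=np.clip(big*1.6,0,255).astype(np.uint8)
    for i in range(6):
        for dy in(-.01,.01):
            for dz in (0,.026):
              u=proj(n,(.692-.006,.1878+dy,.046+.03*i+dz));p=((u-[x0,y0]+.5)*k-.5).round().astype(int)
              cv2.circle(big,tuple(int(v) for v in p),3,(0,0,255) if dz else (0,255,0),-1)
    cv2.imwrite(f"pics/ov_{n}.png",big)
```

```text
side handle shift px [0.02 0.53] 0.99
side jar shift px [0.02 0.48] 0.95
side holder shift px [0.5 0.5] 0.97
side mailer shift px [0.53 0.52] 0.99
side red shift px [ 0.   -0.08] 1.0
side green shift px [0.11 0.56] 1.0
top handle shift px [-0.05  0.07] 1.0
top jar shift px [-0.   -0.05] 1.0
top holder shift px [-0.03  0.56] 0.98
top mailer shift px [ 0.48 -0.03] 0.99
top green shift px [-0. -0.] 1.01
```

View pics/ov_side.png

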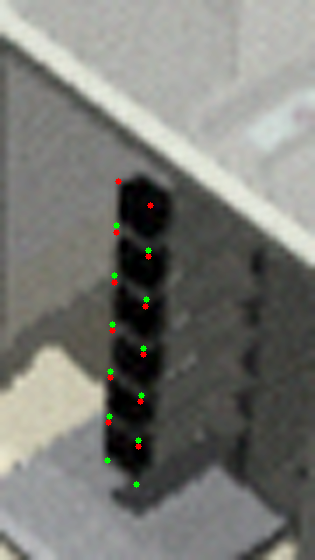

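View pics/ov_top.png

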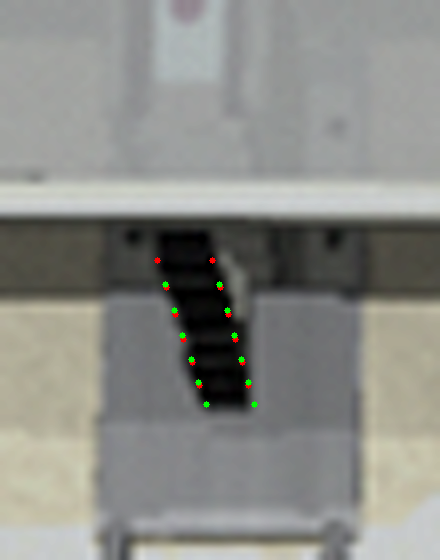

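```bash
python3 -c "
from cell import job
print(job.hand_in())"
```

```text
the job is handed in; nothing more can be done
None
```

The job is done and handed in at about 58.6 s. The tray was pulled to its stop, 150 mm out, and all four carriers from the mat went nose first into slots 3 to 6, above the two already loaded. The tray was then pushed back to its in-stop.

- **Carriers home:** each one was pushed until it met firm resistance of 6–7 N. Grip positions at contact were within 2 mm of each other, which fits the camera error in picking them up.
- **Tray in:** the handle stopped at x = 0.588 m, its starting position, and pushing with 17 N moved it no further.
- **Final pictures:** all six grip blocks stand in one straight column within about 1 mm of where fully home carriers should be.
- **Bystanders:** the mailer, jar, holder and the red and green look-alikes have not moved. Shifts of about 0.5 px appeared in some image comparisons, including for the green one. I put these down to the comparison method, since they only showed along crop directions with an odd pixel count or in one of the two views.
- **Disagreement:** the two cameras differed by 2–4 mm in y on the hood and mat. I used values between them and the entries met no side force.
- **Disturbances:** I saw no knocked carrier and no slackened grip.

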